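Make up two drinks sets from the bamboo tray

ROBOT

A 7-joint arm with a two-finger parallel gripper is mounted at the origin on the work surface. World frame = base frame: x ahead of the robot, y to its left, z up, the work surface at z = 0. Lengths are in m, angles in rad, forces in N, time in s.
With the tool pointing down it reaches from about 0.425 to 0.925 m from the base axis. Payload 6.8 kg.
Tool frame: the origin (TCP) lies at the very end of the fingers, on their centre line; the grasp point (between the pads) lies 19 mm behind it; z points along the fingers, x is the direction in which the jaws open and shut, and the axes are right-handed (so a half turn about z gives the same grasp; the last joint's range is limited). The gripper opens to 85 mm and grips with 20 to 120 N. Pads are 22 mm wide; open, the fingers measure 114 mm over their backs; the gripper's body (76 mm by 85 mm) begins 54 mm behind the grasp point. The pads swing forward as they close: fully open they stand 13 mm farther back than shut.
Start: joints at [-1.455, 0.477, 0.022, 1.555, -0.011, 1.109, -0.083], TCP at [0.15, 0.658, 0.231] pointing down, gripper open.
Joint ranges: [-2.96, 2.96], [-0.34, 2.1], [-1.41, 1.46], [0.24, 2.44], [-1.37, 4.51], [0.17, 1.92], [-2.96, 2.96]. Speed limits (rad/s): [2.39, 2.39, 3.14, 3.14, 3.14, 3.14, 3.14].

INTERFACE

Orientations are given as a rotation vector (axis times angle).
In Python, from bench import get_obs, imaging, hand_in gives the robot as it stands.
- The arm moves only by the tool send_rows, never from a script. Its argument "motion" is a list of rows, each an object with "dp": the shift along the world's x, y, z in m, a list of three; "rot": the turn, a rotation vector about the world's x, y, z in rad, a list of three; "grip": the finger opening in m, from 0 to 0.0854. In form: [{"dp": [dx, dy, dz], "rot": [ax, ay, az], "grip": grip}, ...]. A call has 1 to 20 rows; each row shifts and turns the pose as measured when the row begins; what a row does not reach is not made up. A row lasts 1/8 s, in which the tool goes at most 62.5 mm and 10.7 degrees, less where a joint would pass 70% of its speed; a pose out of reach is approached as far as the arm can. A call is refused whole if a number of a shift passes 0.0625 or a number of a turn 0.188, either way. A call with a gripper value outside its range is refused whole. The fingers move at their own pace and stop on an object; "grip_force" is the grip in N (left out, the last holds). Time passes only in rows, so rows that do not move let the fingers close. It gives the time, the measured TCP pose, the force and the opening at its end, in the units of the state.
- get_obs(): the state, without advancing time (a new reading comes with each control period).
- imaging.grab_frame(name): name is "side" or "top"; returns a dict with "img" (480x640x3 uint8, red, green, blue), "fx", "fy", "cx", "cy" (pixels), "D" ([k1, k2, p1, p2, k3] as OpenCV has them; the pictures are not rectified), "R" (3x3) and "t" (3): a world point X has camera coordinates R X + t. Camera axes: x right, y down, z forward; pixel columns grow to the right and rows downward; lengths in m; the calibration is good to about 2 mm. A picture is of the moment at which its call begins. There is no depth.
- hand_in(): hands the job in, once; it reports no verdict.
The state is a dict: "clock": time; "joints": joint angles; "qvel": joint speeds; "tau": joint torques, N m; "tcp_pos": TCP position; "orientation": TCP orientation; "contact_force": force on the tool from outside, world axes, zero at the start; "moment": the same for the moment, N m; "grip_width": finger opening in m.
Only numpy, scipy, OpenCV 4.12 (cv2) and the standard library are available. Lean on these libraries where they do the work, as an engineer would, in place of code of your own. Each camera call takes 0.05 s, during which the arm holds its last target. There are 200 camera calls.

TASK

Make up two sets from the things on the bamboo tray. The round steel caddy gets the green bottle, the red-banded glass and the blue-banded glass, nested together in a triangle so that all three stand flat on its floor; the dark place mat gets the yellow-banded glass on its round cork patch and the black condiment box on its pale rectangular patch, lined up with the patch (either way round). Set everything down upright rather than dropping it, knock nothing over, and leave the plain glass and the chopsticks where they are.

Things in the scene. Friction and masses are not known exactly. Their poses are not given: they have to be found in the camera images.
- bottle: empty green bottle, green twist cap, blank pale label, 215 mm tall, 300 g. Body 65 mm across up to 115 mm above the underside, shoulder to 165 mm, neck 27 mm across to 195 mm, cap 30 mm across to 215 mm; best taken by neck and cap. Origin: centre of the underside, z up. Starts upright in any of six spots on the bamboo tray, towering over what stands beside it.
- glass_red: A frosted soju glass, red bands near foot and rim and a red disc on the inner floor; open on top, hollow, 62 mm tall, 48 mm across at the rim tapering to 43 mm at the foot, wall 3 mm, 90 g. Origin: centre of the underside; z up along the glass. Starts upright in any of six spots on the bamboo tray, about 130 mm apart.
- glass_blue: A frosted soju glass, blue bands near foot and rim and a blue disc on the inner floor; open on top, hollow, 62 mm tall, 48 mm across at the rim tapering to 43 mm at the foot, wall 3 mm, 90 g. Origin: centre of the underside; z up along the glass. Starts upright in any of six spots on the bamboo tray, about 130 mm apart.
- glass_yellow: A frosted soju glass, yellow bands near foot and rim and a yellow disc on the inner floor; open on top, hollow, 62 mm tall, 48 mm across at the rim tapering to 43 mm at the foot, wall 3 mm, 90 g. Origin: centre of the underside; z up along the glass. Starts upright in any of six spots on the bamboo tray, about 130 mm apart.
- condiment_box: black plastic condiment box, flip-top lid shut (moves as one piece), 45 mm (its x) by 75 mm (its y), 40 mm tall, 120 g; hinge at the +y end, thumb tab at the -y end. Origin: centre of the underside, z up. Starts flat in any of the six spots on the bamboo tray, turned up to 0.4 rad.
- caddy: round steel caddy, a low open pan with a cork floor, fixed to the table, left or right of the bamboo tray. Outside 154 mm, inside 148 mm in diameter; rim 22 mm and floor 5 mm above the table. Origin: centre of the underside, at table height, z up.
- mat: dark grey place mat, 200 mm (its x) by 130 mm (its y), 4 mm thick, fixed, turned up to 0.35 rad, on the other side of the tray from the caddy. Flush on it: a round cork patch, 60 mm across, centred at x = +52, y = 0 mm in its frame, and a pale patch 53 (x) by 83 mm (y) centred at x = -52, y = 0 mm: the box's long side goes along the mat's y. Origin: centre of the underside, z up.
- bamboo_tray: pale bamboo tray that carries the stock, fixed, 280 mm (its x) by 400 mm (its y), floor 8 mm above the table, rim 16 mm above the table and 8 mm thick. Origin: centre of the underside, at table height; its axes are parallel to the world's.
- glass_plain: Bystander, to be left where it is: a frosted soju glass, without any coloured band; open on top, hollow, 62 mm tall, 48 mm across at the rim tapering to 43 mm at the foot, wall 3 mm, 90 g. Origin: centre of the underside; z up along the glass. Starts upright in any of six spots on the bamboo tray, about 130 mm apart.
- chopsticks: bystander, to be left where it is: two stainless chopsticks 220 mm long, side by side on two white ceramic rests, all one piece 50 mm (its x) by 220 mm (its y), 17 mm tall. Origin: centre of the underside. Lies on the table just beyond the bamboo tray.
Mind the look-alikes: they are no part of the job. Leave any purple look-alike of the mat alone. Leave any turquoise look-alike of the glass_red alone.

How it is judged:
By the outcome, as a careful person would: the job done as asked, in the order asked, and still so for the second after the job is handed in, with the robot touching nothing.
It also fails if it takes over 138 s, if anything falls off the work surface, if the arm or the gripper's body presses on something with over 40 N, if the wrist force passes 120 N, or if a joint passes its speed limit or range.

## Working session

There is one attempt and no reset: what is moved stays moved. The work goes in short steps, Python scripts to look and compute and a tool call to move; the robot and the scene stay as the last step left them, time stands still between calls to the robot, and variables do not carry over. Pictures are saved under pics/ and viewed, about 12 in all and at most 16, crops included, and the job is handed in when it is done.

Besides the shell and the picture viewer there is one more tool, called after "Emit:" by a JSON object that holds its "fn" and its "kwargs", one argument or row to a line. send_rows: Moves the arm, as the interface text tells. Its arguments: {"type":"object","properties":{"motion":{"type":"array","items":{"type":"object","properties":{"dp":{"type":"array","items":{"type":"number"}},"rot":{"type":"array","items":{"type":"number"}},"grip":{"type":"number"}}}},"grip_force":{"type":"number"}},"required":["motion"]}

```bash
mkdir -p pics; cat > h.py <<'E'
import numpy as np, cv2
from bench import get_obs, imaging, hand_in
def ray(f,uv):
    K=np.array([[f['fx'],0,f['cx']],[0,f['fy'],f['cy']],[0,0,1.]])
    n=cv2.undistortPoints(np.array(uv,float).reshape(-1,1,2),K,np.array(f['D'],float)).reshape(-1,2)
    R=np.array(f['R']);t=np.array(f['t'])
    d=np.c_[n,np.ones(len(n))]@R
    return -R.T@t,d
def onz(f,uv,z):
    c,d=ray(f,uv); return c+d*((z-c[2])/d[:,2])[:,None]
def proj(f,X):
    K=np.array([[f['fx'],0,f['cx']],[0,f['fy'],f['cy']],[0,0,1.]])
    return cv2.projectPoints(np.array(X,float).reshape(-1,1,3),cv2.Rodrigues(np.array(f['R'],float))[0],np.array(f['t'],float),K,np.array(f['D'],float))[0].reshape(-1,2)
def save(f,n): cv2.imwrite('pics/'+n,f['img'][:,:,::-1])
E
python3 - <<'E'
from h import *
for n in('top','side'):
    f=imaging.grab_frame(n); save(f,n+'1.png'); R=np.array(f['R']);print(n,(-R.T@np.array(f['t'])).round(3),R.round(2).tolist(),f['fx'])
print(get_obs())
E
```

```text
top [ 0.377 -0.117  1.338] [[0.11, -0.99, -0.0], [-0.97, -0.1, -0.21], [0.2, 0.02, -0.98]] 536.0727651356763
side [ 0.275 -0.699  0.856] [[0.85, -0.52, 0.01], [-0.39, -0.65, -0.65], [0.35, 0.55, -0.76]] 437.93328560507985
{'clock': 0.1, 'joints': array([-1.45508947,  0.47774392,  0.02234853,  1.55631642, -0.01147495,
        1.10935187, -0.08312389]), 'qvel': array([ 0.00109736, -0.00035786,  0.00143727, -0.00130725,  0.00115139,
       -0.00065388,  0.00037323]), 'tau': array([ 4.88338716e-03, -5.97766864e+01,  1.61397200e+00, -2.81956959e+01,
        1.28246288e-02,  5.04791082e-03, -3.73348200e-06]), 'tcp_pos': array([0.14971454, 0.65764021, 0.2304206 ]), 'orientation': array([ 2.45470032e+00,  1.95875333e+00, -1.92180915e-03]), 'contact_force': array([-0.44244876, -0.32124024, -1.09114771]), 'moment': array([-0.0151243 , -0.00030283, -0.0127773 ]), 'grip_width': 0.08559282623366254}
```

View pics/top1.png

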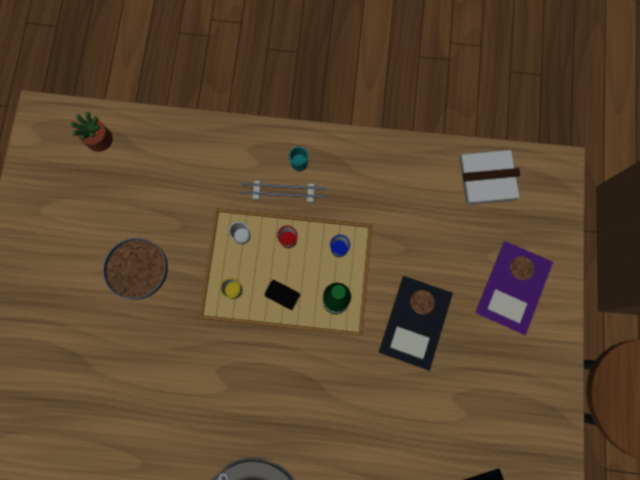

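View pics/side1.png

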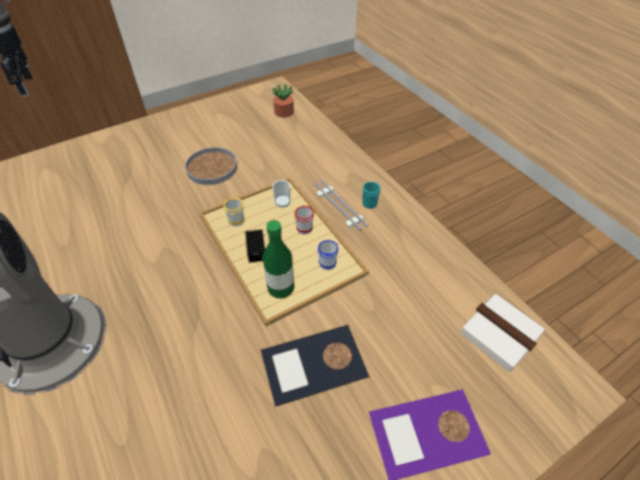

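The top view shows the caddy at (136,269) and the dark mat at (416,323). On the tray are plain (241,234), red (288,238), blue (340,245), yellow (232,289), box (283,294) and bottle (337,297).

Look-alikes:
- turquoise glass (299,159)
- purple mat (515,288)
- plain glass (241,234)
- napkin box (490,177)

Next I'll check my choices in one close crop.

```bash
python3 - <<'E'
from h import *
t=cv2.imread('pics/top1.png');s=cv2.imread('pics/side1.png')
a=cv2.resize(t[200:340,195:375],(800,622),interpolation=cv2.INTER_CUBIC)[:590]
cv2.imwrite('pics/c1.png',a)
b=cv2.resize(s[165:325,200:370],(637,600),interpolation=cv2.INTER_CUBIC)
cv2.imwrite('pics/c2.png',b)
E
```

```text
(no output)
```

View pics/c1.png

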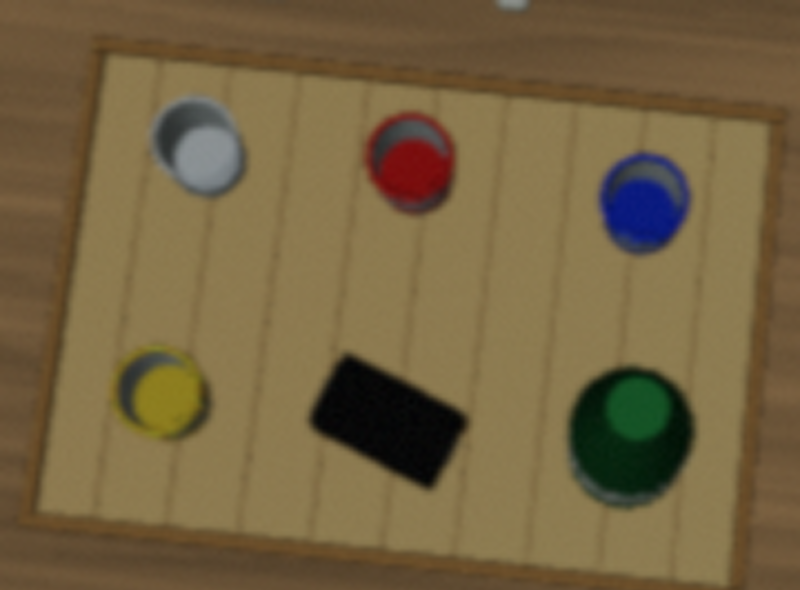

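View pics/c2.png

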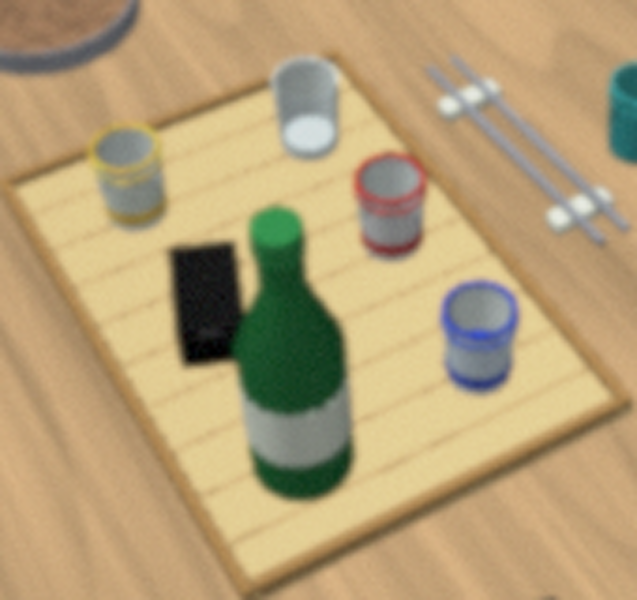

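The crops confirm the identities: red crop(412,165), blue (642,205), yellow (165,393), plain (200,145), box (390,420), bottle cap (638,407).

```bash
cat > m.py <<'E'
from h import *
def masks(img):
    h=cv2.cvtColor(img,cv2.COLOR_RGB2HSV).astype(int); H,S,V=h[...,0],h[...,1],h[...,2]
    return dict(red=((H<6)|(H>172))&(S>190)&(V>70),blue=(H>112)&(H<126)&(S>170)&(V>70),yellow=(H>23)&(H<34)&(S>150)&(V>70),
      cap=(H>55)&(H<75)&(S>120)&(V>75),black=(V<28),dark=(V<48)&(S<140),pale=(S<50)&(V>110))
def blobs(m,roi,amin=20,hull=False):
    z=np.zeros(m.shape,np.uint8);x0,y0,x1,y1=roi;z[y0:y1,x0:x1]=m[y0:y1,x0:x1]*255
    cs,_=cv2.findContours(z,cv2.RETR_EXTERNAL,cv2.CHAIN_APPROX_NONE)
    return sorted([c for c in cs if cv2.contourArea(c)>amin],key=cv2.contourArea)[::-1]
def cen(c): 
    m=cv2.moments(c);return m['m10']/m['m00'],m['m01']/m['m00']
E
python3 - <<'E'
from m import *
f=imaging.grab_frame('top');g=imaging.grab_frame('side')
M=masks(f['img']);N=masks(g['img'])
tray=(200,205,375,335)
for k in('red','blue','yellow'):
    m=M[k]
    z=np.zeros(m.shape,np.uint8);x0,y0,x1,y1=tray;z[y0:y1,x0:x1]=m[y0:y1,x0:x1]*255
    o=cv2.morphologyEx(z,cv2.MORPH_OPEN,np.ones((5,5),np.uint8))
    c=max(cv2.findContours(o,0,1)[0],key=cv2.contourArea)
    ys,xs=np.nonzero(o)
    print(k,'disc',(xs.mean().round(1),ys.mean().round(1)),len(xs),onz(f,[xs.mean(),ys.mean()],.013)[0].round(4))
    for nm,q in(('side',N[k]),):
        for c in blobs(q,(200,165,370,330),8)[:2]:
            e=cv2.fitEllipse(cv2.convexHull(c)) if len(c)>5 else None
            print('  side',cen(c),cv2.boundingRect(c),e[0] if e else 0, onz(g,e[0],.066).round(4) if e else 0)
for F,Q,r in((f,M,tray),(g,N,(200,165,370,330))):
    c=blobs(Q['cap'],r,5)
    for x in c[:2]: print('cap',cen(x),cv2.boundingRect(x),onz(F,cen(x),.223)[0].round(4))
c,d=ray(f,cen(blobs(M['cap'],tray,5)[0]))
b=[x for x in blobs(M['dark'],(255,275,310,315))]
r=cv2.minAreaRect(b[0]);print('box',r,[onz(f,p,.048)[0].round(4).tolist() for p in cv2.boxPoints(r)])
a=blobs(M['dark'],(372,265,460,375));r=cv2.minAreaRect(a[0]);P=onz(f,cv2.boxPoints(r),.004);print('mat',r,P.round(4).tolist(),P.mean(0).round(4))
p=blobs(M['pale'],(372,300,460,375));r=cv2.minAreaRect(p[0]);P=onz(f,cv2.boxPoints(r),.004);print('pale',r,P.round(4).tolist(),P.mean(0).round(4))
h=cv2.cvtColor(f['img'],cv2.COLOR_RGB2HSV)
print('cork px',h[302,422],'matpx',h[330,390],'box',h[294,283],'wood',h[330,300],'pale',h[343,410], 'caddy rim',h[269,106],'caddy',h[269,136])
print('tray', onz(f,[(218,211),(371,226),(361,334),(204,317)],.016).round(3).tolist())
E
```

```text
red disc (np.float64(287.6), np.float64(238.0)) 147 [ 0.6465 -0.004   0.013 ]
blue disc (np.float64(339.0), np.float64(247.4)) 174 [ 0.6362 -0.1355  0.013 ]
yellow disc (np.float64(232.2), np.float64(289.8)) 196 [0.5019 0.1165 0.013 ]
cap (337.8789386401326, 291.6500829187396) (332, 286, 13, 12) [ 0.5016 -0.1395  0.223 ]
cap (270.9460093896713, 242.43485915492957) (264, 221, 16, 52) [ 0.4778 -0.1812  0.223 ]
box ((281.800048828125, 294.4000549316406), (31.304948806762695, 17.88854217529297), 26.56505012512207) [[0.4933, 0.033, 0.048], [0.5336, 0.0188, 0.048], [0.5072, -0.0524, 0.048], [0.4672, -0.0378, 0.048]]
mat ((415.86102294921875, 322.79327392578125), (53.5047607421875, 81.06866455078125), 17.927919387817383) [[0.3882, -0.2554, 0.004], [0.5826, -0.3017, 0.004], [0.5552, -0.43, 0.004], [0.3631, -0.3802, 0.004]] [ 0.4723 -0.3418  0.004 ]
pale ((409.60003662109375, 342.20001220703125), (34.152591705322266, 21.50348663330078), 18.43494987487793) [[0.4058, -0.2834, 0.004], [0.4564, -0.2961, 0.004], [0.4391, -0.3764, 0.004], [0.389, -0.3631, 0.004]] [ 0.4226 -0.3298  0.004 ]
cork px [ 14 131  80] matpx [108  88  29] box [60 43  6] wood [ 17 123  93] pale [ 43  12 145] caddy rim [13 76 47] caddy [ 13 129  83]
tray [[0.697, 0.18, 0.016], [0.699, -0.21, 0.016], [0.429, -0.21, 0.016], [0.429, 0.175, 0.016]]
```

```bash
python3 - <<'E'
from m import *
f=imaging.grab_frame('top');g=imaging.grab_frame('side')
H=cv2.cvtColor(f['img'],cv2.COLOR_RGB2HSV).astype(int)
G=cv2.cvtColor(g['img'],cv2.COLOR_RGB2HSV).astype(int)
# caddy outer rim: low sat or dark vs wood
def ell(F,HH,roi,m,z,lab):
    zz=np.zeros(m.shape,np.uint8);x0,y0,x1,y1=roi;zz[y0:y1,x0:x1]=m[y0:y1,x0:x1]*255
    zz=cv2.morphologyEx(zz,cv2.MORPH_OPEN,np.ones((3,3),np.uint8)) if lab[0]!='r' else zz
    cs=cv2.findContours(zz,0,1)[0]
    if not cs: print(lab,'none');return
    c=cv2.convexHull(np.vstack([k for k in cs if cv2.contourArea(k)>6]))
    e=cv2.fitEllipse(c); P=onz(F,c.reshape(-1,2),z)[:,:2]
    q=np.linalg.lstsq(np.c_[2*P,np.ones(len(P))],(P**2).sum(1),rcond=None)[0]
    r=(q[2]+q[0]**2+q[1]**2)**.5
    print(lab,np.round(e[0],1),np.round(e[1],1),'xyR',q[:2].round(4),r.round(4))
ell(f,H,(98,230,175,308),(H[...,1]<100)|(H[...,2]<45),.022,'caddy rim top')
ell(g,G,(178,140,245,190),(G[...,1]<75)|(G[...,2]<90),.022,'caddy rim side')
ell(f,H,(405,285,440,318),(H[...,1]>105)&(H[...,0]<20)&(H[...,2]>45),.004,'cork top')
ell(g,G,(320,338,356,374),(G[...,0]<20)&(G[...,1]>70)&(G[...,2]>70),.004,'cork side')
for k,hh,roi in(('red',lambda h:(h<8)|(h>168),(292,200,316,238)),('blue',lambda h:(h>108)&(h<130),(315,236,342,272)),('yellow',lambda h:(h>21)&(h<36),(220,194,248,228))):
    m=hh(G[...,0])&(G[...,1]>110)&(G[...,2]>60)
    x0,y0,x1,y1=roi;z=np.zeros(m.shape,np.uint8);z[y0:y1,x0:x1]=m[y0:y1,x0:x1]
    ys,xs=np.nonzero(z);print(k,xs.min(),xs.max(),ys.min(),ys.max(),len(xs))
    up=(ys<ys.min()+13);xm=(xs[up].min()+xs[up].max())/2
    print('  px G', G[int(ys.min())+2,int(xm)])
# projected check of hypothesised glass rims in side and top views
a=np.linspace(0,6.283,60)
for img,F,n in((f['img'].copy(),f,'t'),(g['img'].copy(),g,'s')):
    S=4;big=cv2.resize(img,None,fx=S,fy=S,interpolation=cv2.INTER_CUBIC)
    def circ(x,y,z,r,col=(255,0,255)):
        p=(proj(F,np.c_[x+r*np.cos(a),y+r*np.sin(a),0*a+z])+.5)*S-.5
        cv2.polylines(big,[p.round().astype(np.int32)],1,col,1)
    for x,y in((.6465,-.004),(.6362,-.1355),(.5019,.1165)): circ(x,y,.070,.024);circ(x,y,.008,.0215,(0,255,255))
    circ(.5016,-.1395,.223,.015);circ(.5016,-.1395,.008,.0325,(0,255,255))
    c,s=np.cos(-.355),np.sin(-.355)
    for z,col in((.048,(255,0,255)),(.008,(0,255,255))):
        q=np.array([[22.5,37.5],[-22.5,37.5],[-22.5,-37.5],[22.5,-37.5]])/1e3@np.array([[c,s],[-s,c]])+[.501,-.009]
        cv2.polylines(big,[((proj(F,np.c_[q,[z]*4])+.5)*S-.5).round().astype(np.int32)],1,col,1)
    o=big[205*S:335*S,200*S:375*S] if n=='t' else big[185*S:315*S,215*S:355*S]
    cv2.imwrite('pics/o_%s.png'%n,o[:,:,::-1]); print(o.shape)
E
```

```text
caddy rim top [134.6 268.3] [62.3 66.3] xyR [0.5293 0.3609] 0.0793
caddy rim side [210.9 165.5] [38.  54.2] xyR [0.5289 0.3494] 0.0852
cork top [422.1 301.8] [23. 24.] xyR [ 0.5237 -0.3535] 0.0289
cork side [336.8 355.4] [26.5 28.5] xyR [ 0.5239 -0.3551] 0.0303
red 295 313 206 232 43
  px G [ 12   9 137]
blue 319 336 249 267 52
  px G [102  23 142]
yellow 224 242 198 223 63
  px G [ 30  22 137]
(520, 700, 3)
(520, 560, 3)
```

View pics/o_t.png

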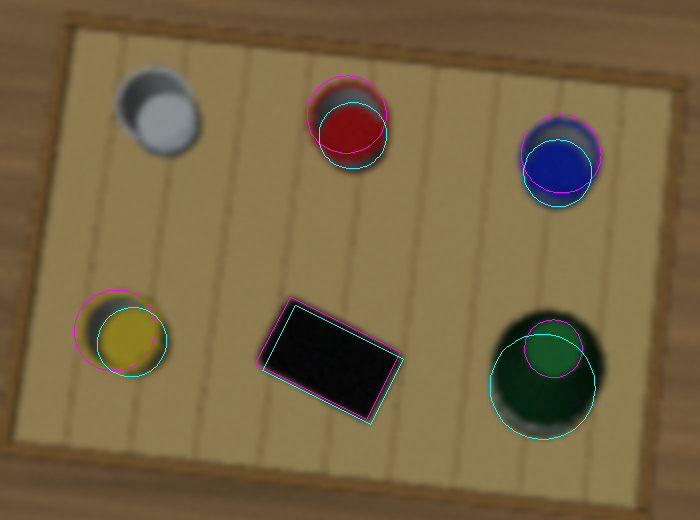

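View pics/o_s.png

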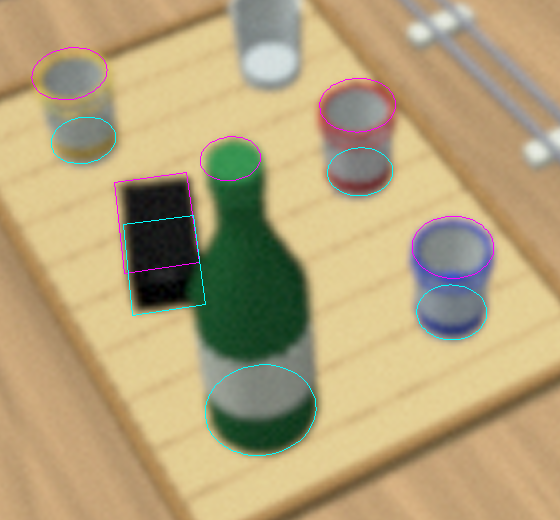

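Overlays agree to within about a pixel in both views. The caddy fit is contaminated (R 79 mm, should be 77), so I'll check it by overlay.

```bash
python3 - <<'E'
from h import *
f=imaging.grab_frame('top');g=imaging.grab_frame('side')
a=np.linspace(0,6.283,80);outs=[]
for F,(x0,y0,x1,y1) in((f,(95,225,180,310)),(g,(170,125,255,210))):
    S=4.6;big=cv2.resize(F['img'],None,fx=S,fy=S,interpolation=cv2.INTER_CUBIC)
    for z,r,col in((.022,.077,(255,0,255)),(0,.077,(0,255,255)),(.005,.074,(255,255,0))):
        p=(proj(F,np.c_[.529+r*np.cos(a),.358+r*np.sin(a),0*a+z])+.5)*S-.5
        cv2.polylines(big,[p.round().astype(np.int32)],1,col,1)
    outs.append(big[int(y0*S):int(y1*S),int(x0*S):int(x1*S)][:390,:390])
cv2.imwrite('pics/cad.png',np.hstack(outs)[:,:,::-1])
E
```

```text
(no output)
```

View pics/cad.png

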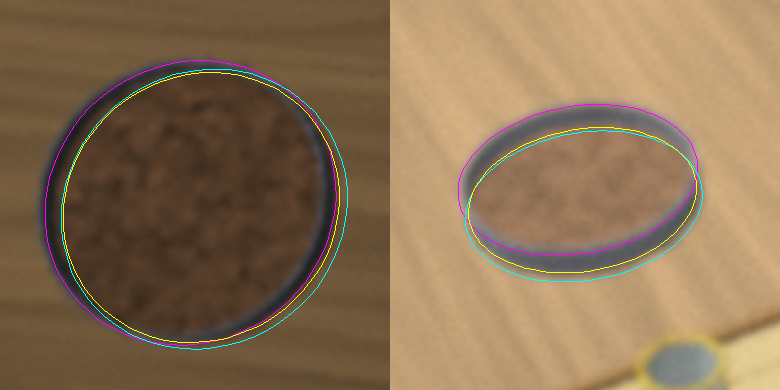

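Position estimates:

| Thing | Position (m) | Notes |
|---|---|---|
| caddy | (.529, .359) | |
| red | (.6465, -.004) | |
| blue | (.636, -.1355) | |
| yellow | (.502, .1165) | |
| bottle | (.5016, -.1395) | |
| box | (.501, -.009) | yaw -.355 |
| mat | (.4725, -.3418) | yaw -.245 |

I'll place the glasses in the caddy first, since the gripper body would hit the bottle's shoulder otherwise, and lower the bottle in by its neck last.

Emit:
{"fn": "send_rows", "kwargs": {
  "motion": [
    {"dp": [0.0249,-0.0331,0],"rot": [0,0,0.112],"grip": 0.085},
    {"dp": [0.0249,-0.0331,0],"rot": [0,0,0.112],"grip": 0.085},
    {"dp": [0.0249,-0.0331,0],"rot": [0,0,0],"grip": 0.085},
    {"dp": [0.0249,-0.0331,0],"rot": [0,0,0],"grip": 0.085},
    {"dp": [0.0249,-0.0331,0],"rot": [0,0,0],"grip": 0.085},
    {"dp": [0.0249,-0.0331,0],"rot": [0,0,0],"grip": 0.085},
    {"dp": [0.0249,-0.0331,0],"rot": [0,0,0],"grip": 0.085},
    {"dp": [0.0249,-0.0331,0],"rot": [0,0,0],"grip": 0.085},
    {"dp": [0.0249,-0.0331,0],"rot": [0,0,0],"grip": 0.085},
    {"dp": [0.0249,-0.0331,0],"rot": [0,0,0],"grip": 0.085},
    {"dp": [0.0249,-0.0331,0],"rot": [0,0,0],"grip": 0.085},
    {"dp": [0.0249,-0.0331,0],"rot": [0,0,0],"grip": 0.085},
    {"dp": [0.0249,-0.0331,0],"rot": [0,0,0],"grip": 0.085},
    {"dp": [0.0249,-0.0331,0],"rot": [0,0,0],"grip": 0.085},
    {"dp": [0.0249,-0.0331,0],"rot": [0,0,0],"grip": 0.085},
    {"dp": [0.0249,-0.0331,0],"rot": [0,0,0],"grip": 0.085},
    {"dp": [0.0249,-0.0331,0],"rot": [0,0,0],"grip": 0.085},
    {"dp": [0.0249,-0.0331,0],"rot": [0,0,0],"grip": 0.085},
    {"dp": [0.0249,-0.0331,0],"rot": [0,0,0],"grip": 0.085},
    {"dp": [0.0249,-0.0331,0],"rot": [0,0,0],"grip": 0.085}
  ],
  "grip_force": 35
}}

```text
clock: 2.9
tcp_pos: [0.6593, -0.0224, 0.2345]
orientation: [-2.202, -2.238, -0.014]
contact_force: [-0.2, -1.3, -0.6]
grip_width: 0.0849
```

Emit:
{"fn": "send_rows", "kwargs": {
  "motion": [
    {"dp": [-0.0128,0.0184,-0.02],"rot": [0,0,0],"grip": 0.085},
    {"dp": [0,0,-0.03],"rot": [0,0,0],"grip": 0.085},
    {"dp": [0,0,-0.03],"rot": [0,0,0],"grip": 0.085},
    {"dp": [0,0,-0.03],"rot": [0,0,0],"grip": 0.085},
    {"dp": [0,0,0],"rot": [0,0,0],"grip": 0.085},
    {"dp": [0,0,0],"rot": [0,0,0],"grip": 0.085}
  ]
}}

```text
clock: 3.65
tcp_pos: [0.6493, -0.0088, 0.1236]
orientation: [2.208, 2.23, 0.018]
contact_force: [0.1, -0.3, 0.8]
grip_width: 0.0848
```

Emit:
{"fn": "send_rows", "kwargs": {
  "motion": [
    {"dp": [-0.003,0.005,0],"rot": [0,0,0],"grip": 0.085},
    {"dp": [0,0,-0.025],"rot": [0,0,0],"grip": 0.085},
    {"dp": [0,0,-0.025],"rot": [0,0,0],"grip": 0.085},
    {"dp": [0,0,-0.025],"rot": [0,0,0],"grip": 0.085},
    {"dp": [0,0,-0.015],"rot": [0,0,0],"grip": 0.085},
    {"dp": [0,0,0],"rot": [0,0,0],"grip": 0.085},
    {"dp": [0,0,0],"rot": [0,0,0],"grip": 0.085}
  ]
}}

```text
clock: 4.53
tcp_pos: [0.6521, -0.0008, 0.0409]
orientation: [2.2, 2.225, 0.038]
contact_force: [0.5, 0.8, -0.5]
grip_width: 0.085
```

```bash
python3 - <<'E'
from h import *
g=imaging.grab_frame('side');f=imaging.grab_frame('top')
a=cv2.resize(g['img'][150:290,230:370],(600,600),interpolation=cv2.INTER_CUBIC)
cv2.imwrite('pics/p1.png',a[:,:,::-1])
print(get_obs()['tcp_pos'],get_obs()['contact_force'])
E
```

```text
[ 0.65204687 -0.00082357  0.04090931] [ 0.98032304 -0.29611287  0.35540464]
```

View pics/p1.png

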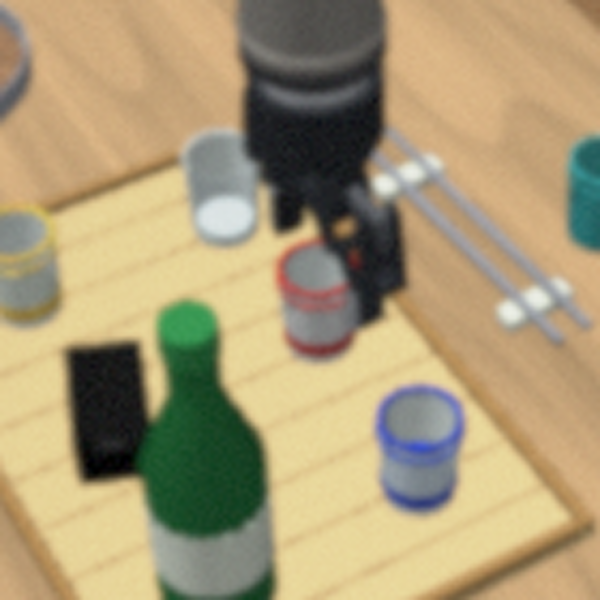

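The fingers straddle the red glass (310,300), with the near finger on its -y side (375,290). The pose has drifted and tilted slightly, so I'll add a helper that computes corrections.

```bash
cat > go.py <<'E'
import sys
from h import *
from scipy.spatial.transform import Rotation as Ro
# usage: go.py x y z yaw_deg -> total shift and turn needed
x,y,z,w=map(float,sys.argv[1:5]);o=get_obs()
Rc=Ro.from_rotvec(o['orientation']);c=Rc.as_matrix()
best=min((Ro.from_euler('z',w+k,degrees=True)*Ro.from_euler('x',180,degrees=True) for k in(0,180)),key=lambda r:(r*Rc.inv()).magnitude())
print('dp',(np.array([x,y,z])-o['tcp_pos']).round(4),'rot',(best*Rc.inv()).as_rotvec().round(4),'yaw',np.degrees(np.arctan2(c[1,0],c[0,0])).round(1),'tiltz',c[:,2].round(3),'F',o['contact_force'].round(1),'w',round(o['grip_width'],4),'j',o['joints'].round(2))
E
python3 go.py .6465 -.004 .029 90
```

```text
dp [-0.0055 -0.0032 -0.0119] rot [-0.0085  0.0259 -0.0113] yaw 90.7 tiltz [ 0.026  0.009 -1.   ] F [ 1.  -0.3  0.4] w 0.0851 j [-0.27  0.66  0.25  1.78 -0.24  0.7   1.69]
```

Emit:
{"fn": "send_rows", "kwargs": {
  "motion": [
    {"dp": [-0.0055,-0.0032,0],"rot": [-0.0085,0.026,-0.011],"grip": 0.085},
    {"dp": [0,0,-0.006],"rot": [0,0,0],"grip": 0.085},
    {"dp": [0,0,-0.006],"rot": [0,0,0],"grip": 0.085},
    {"dp": [0,0,0],"rot": [0,0,0],"grip": 0.085}
  ]
}}

```text
clock: 5.12
tcp_pos: [0.6467, -0.0044, 0.0292]
orientation: [2.222, 2.221, -0.001]
contact_force: [0.1, 0.2, -0.7]
grip_width: 0.085
```

```bash
python3 go.py .6465 -.004 .029 90
```

```text
dp [-0.0002  0.0004 -0.0002] rot [ 0.0006 -0.0005  0.0007] yaw 90.0 tiltz [-0.    -0.001 -1.   ] F [ 0.1  0.2 -0.7] w 0.085 j [-0.27  0.68  0.25  1.78 -0.24  0.72  1.68]
```

Emit:
{"fn": "send_rows", "kwargs": {
  "motion": [
    {"dp": [0,0,0],"rot": [0,0,0],"grip": 0.055},
    {"dp": [0,0,0],"rot": [0,0,0],"grip": 0.055},
    {"dp": [0,0,0],"rot": [0,0,0],"grip": 0.04},
    {"dp": [0,0,0],"rot": [0,0,0],"grip": 0.04},
    {"dp": [0,0,0],"rot": [0,0,0],"grip": 0.04},
    {"dp": [0,0,0],"rot": [0,0,0],"grip": 0.04},
    {"dp": [0,0,0.01],"rot": [0,0,0],"grip": 0.04},
    {"dp": [0,0,0.02],"rot": [0,0,0],"grip": 0.04},
    {"dp": [0,0,0.03],"rot": [0,0,0],"grip": 0.04},
    {"dp": [0,0,0.03],"rot": [0,0,0],"grip": 0.04},
    {"dp": [0,0,0],"rot": [0,0,0],"grip": 0.04},
    {"dp": [0,0,0],"rot": [0,0,0],"grip": 0.04}
  ]
}}

```text
clock: 6.62
tcp_pos: [0.6472, -0.0043, 0.127]
orientation: [2.221, 2.219, 0.003]
contact_force: [0.2, 0.7, -0.6]
grip_width: 0.0472
```

```bash
python3 go.py .502 .385 .12 90
```

```text
dp [-0.1452  0.3893 -0.007 ] rot [-0.0001  0.0028  0.001 ] yaw 89.9 tiltz [ 0.003  0.    -1.   ] F [ 0.2  0.7 -0.6] w 0.0472 j [-0.3   0.55  0.3   1.73 -0.2   0.88  1.65]
```

Emit:
{"fn": "send_rows", "kwargs": {
  "motion": [
    {"dp": [-0.009,0.024,0.01],"rot": [0,0,0],"grip": 0.04},
    {"dp": [-0.009,0.024,0],"rot": [0,0,0],"grip": 0.04},
    {"dp": [-0.009,0.024,0],"rot": [0,0,0],"grip": 0.04},
    {"dp": [-0.009,0.024,0],"rot": [0,0,0],"grip": 0.04},
    {"dp": [-0.009,0.024,0],"rot": [0,0,0],"grip": 0.04},
    {"dp": [-0.009,0.024,0],"rot": [0,0,0],"grip": 0.04},
    {"dp": [-0.009,0.024,0],"rot": [0,0,0],"grip": 0.04},
    {"dp": [-0.009,0.024,0],"rot": [0,0,0],"grip": 0.04},
    {"dp": [-0.009,0.024,0],"rot": [0,0,0],"grip": 0.04},
    {"dp": [-0.009,0.024,0],"rot": [0,0,0],"grip": 0.04},
    {"dp": [-0.009,0.024,0],"rot": [0,0,0],"grip": 0.04},
    {"dp": [-0.009,0.024,0],"rot": [0,0,0],"grip": 0.04},
    {"dp": [-0.009,0.024,0],"rot": [0,0,0],"grip": 0.04},
    {"dp": [-0.009,0.024,0],"rot": [0,0,0],"grip": 0.04},
    {"dp": [-0.009,0.024,0],"rot": [0,0,0],"grip": 0.04},
    {"dp": [-0.009,0.024,0],"rot": [0,0,0],"grip": 0.04},
    {"dp": [0,0,0],"rot": [0,0,0],"grip": 0.04},
    {"dp": [0,0,0],"rot": [0,0,0],"grip": 0.04}
  ]
}}

```text
clock: 8.88
tcp_pos: [0.4865, 0.385, 0.1203]
orientation: [-2.221, -2.215, 0.044]
contact_force: [-0.4, -0.6, -0.5]
grip_width: 0.0474
```

```bash
python3 go.py .502 .385 .06 90
```

```text
dp [ 0.0155 -0.     -0.0603] rot [ 0.0164 -0.0233  0.0028] yaw 89.9 tiltz [-0.023 -0.016 -1.   ] F [-0.4 -0.6 -0.5] w 0.0474 j [-0.95  0.53  0.25  1.78 -0.17  0.88  0.94]
```

Emit:
{"fn": "send_rows", "kwargs": {
  "motion": [
    {"dp": [0.0155,0,0],"rot": [0.0164,-0.0233,0.0028],"grip": 0.04},
    {"dp": [0,0,-0.02],"rot": [0,0,0],"grip": 0.04},
    {"dp": [0,0,-0.02],"rot": [0,0,0],"grip": 0.04},
    {"dp": [0,0,-0.02],"rot": [0,0,0],"grip": 0.04},
    {"dp": [0,0,0],"rot": [0,0,0],"grip": 0.04},
    {"dp": [0,0,0],"rot": [0,0,0],"grip": 0.04}
  ]
}}

```text
clock: 9.62
tcp_pos: [0.5117, 0.3771, 0.0602]
orientation: [2.229, 2.205, 0.013]
contact_force: [0.3, 0.2, -0.5]
grip_width: 0.0474
```

```bash
python3 go.py .502 .385 .0265 90
```

```text
dp [-0.0097  0.0079 -0.0337] rot [-0.0014  0.0103  0.0108] yaw 89.4 tiltz [ 0.01   0.001 -1.   ] F [ 0.3  0.2 -0.5] w 0.0474 j [-0.9   0.62  0.23  1.8  -0.19  0.74  0.98]
```

Emit:
{"fn": "send_rows", "kwargs": {
  "motion": [
    {"dp": [-0.0097,0.0079,0],"rot": [-0.0014,0.0103,0.0108],"grip": 0.04},
    {"dp": [0,0,0],"rot": [0,0,0],"grip": 0.04},
    {"dp": [0,0,-0.01],"rot": [0,0,0],"grip": 0.04},
    {"dp": [0,0,-0.01],"rot": [0,0,0],"grip": 0.04},
    {"dp": [0,0,0],"rot": [0,0,0],"grip": 0.04}
  ]
}}

```text
clock: 10.25
tcp_pos: [0.5022, 0.3864, 0.0408]
orientation: [-2.22, -2.222, -0.004]
contact_force: [-0.9, 0.1, -1.2]
grip_width: 0.0472
```

```bash
python3 go.py .502 .385 .0265 90
```

```text
dp [-0.0002 -0.0014 -0.0143] rot [-0.0023  0.0017 -0.0012] yaw 90.1 tiltz [ 0.002  0.002 -1.   ] F [-0.9  0.1 -1.2] w 0.0472 j [-0.91  0.64  0.21  1.81 -0.2   0.71  0.99]
```

Emit:
{"fn": "send_rows", "kwargs": {
  "motion": [
    {"dp": [0,-0.0014,-0.006],"rot": [-0.002,0.002,0],"grip": 0.04},
    {"dp": [0,0,-0.005],"rot": [0,0,0],"grip": 0.04},
    {"dp": [0,0,-0.002],"rot": [0,0,0],"grip": 0.04},
    {"dp": [0,0,-0.001],"rot": [0,0,0],"grip": 0.04},
    {"dp": [0,0,-0.001],"rot": [0,0,0],"grip": 0.04}
  ]
}}

```text
clock: 10.88
tcp_pos: [0.503, 0.3845, 0.0261]
orientation: [-2.221, -2.222, 0.0]
contact_force: [-3.1, -2.6, 11.4]
grip_width: 0.0473
```

Contact at z .0261, as expected. I'll release gently and rise.

Emit:
{"fn": "send_rows", "kwargs": {
  "motion": [
    {"dp": [0,0,0],"rot": [0,0,0],"grip": 0.052},
    {"dp": [0,0,0],"rot": [0,0,0],"grip": 0.06},
    {"dp": [0,0,0],"rot": [0,0,0],"grip": 0.07},
    {"dp": [0,0,0],"rot": [0,0,0],"grip": 0.08},
    {"dp": [0,0,0.02],"rot": [0,0,0],"grip": 0.085},
    {"dp": [0,0,0.04],"rot": [0,0,0],"grip": 0.085},
    {"dp": [0,0,0.04],"rot": [0,0,0],"grip": 0.085},
    {"dp": [0,0,0],"rot": [0,0,0],"grip": 0.085},
    {"dp": [0,0,0],"rot": [0,0,0],"grip": 0.085}
  ]
}}

```text
clock: 12.0
tcp_pos: [0.5038, 0.385, 0.1341]
orientation: [-2.221, -2.221, -0.006]
contact_force: [-0.6, -0.4, 0.4]
grip_width: 0.0848
```

```bash
python3 go.py .636 -.1355 .13 90
```

```text
dp [ 0.1322 -0.5205 -0.0041] rot [-0.003   0.0027  0.    ] yaw 90.0 tiltz [ 0.003  0.003 -1.   ] F [-0.6 -0.4  0.4] w 0.0848 j [-0.94  0.52  0.25  1.76 -0.16  0.88  0.96]
```

Emit:
{"fn": "send_rows", "kwargs": {
  "motion": [
    {"dp": [0.0078,-0.03,0],"rot": [0,0,0],"grip": 0.085},
    {"dp": [0.0078,-0.03,0],"rot": [0,0,0],"grip": 0.085},
    {"dp": [0.0078,-0.03,0],"rot": [0,0,0],"grip": 0.085},
    {"dp": [0.0078,-0.03,0],"rot": [0,0,0],"grip": 0.085},
    {"dp": [0.0078,-0.03,0],"rot": [0,0,0],"grip": 0.085},
    {"dp": [0.0078,-0.03,0],"rot": [0,0,0],"grip": 0.085},
    {"dp": [0.0078,-0.03,0],"rot": [0,0,0],"grip": 0.085},
    {"dp": [0.0078,-0.03,0],"rot": [0,0,0],"grip": 0.085},
    {"dp": [0.0078,-0.03,0],"rot": [0,0,0],"grip": 0.085},
    {"dp": [0.0078,-0.03,0],"rot": [0,0,0],"grip": 0.085},
    {"dp": [0.0078,-0.03,0],"rot": [0,0,0],"grip": 0.085},
    {"dp": [0.0078,-0.03,0],"rot": [0,0,0],"grip": 0.085},
    {"dp": [0.0078,-0.03,0],"rot": [0,0,0],"grip": 0.085},
    {"dp": [0.0078,-0.03,0],"rot": [0,0,0],"grip": 0.085},
    {"dp": [0.0078,-0.03,0],"rot": [0,0,0],"grip": 0.085},
    {"dp": [0.0078,-0.03,0],"rot": [0,0,0],"grip": 0.085},
    {"dp": [0.005,-0.02,0],"rot": [0,0,0],"grip": 0.085},
    {"dp": [0.0,0,0],"rot": [0,0,0],"grip": 0.085},
    {"dp": [0,0,0],"rot": [0,0,0],"grip": 0.085},
    {"dp": [0,0,0],"rot": [0,0,0],"grip": 0.085}
  ]
}}

```text
clock: 14.5
tcp_pos: [0.6242, -0.1293, 0.1199]
orientation: [-2.204, -2.216, 0.03]
contact_force: [-0.2, 1.2, 0.0]
grip_width: 0.0847
```

```bash
python3 go.py .636 -.1355 .08 90
```

```text
dp [ 0.0118 -0.0062 -0.0399] rot [ 0.0024 -0.025  -0.0057] yaw 90.3 tiltz [-0.025 -0.002 -1.   ] F [-0.2  1.2  0. ] w 0.0847 j [-0.12  0.56  0.32  1.74 -0.21  0.9   1.86]
```

Emit:
{"fn": "send_rows", "kwargs": {
  "motion": [
    {"dp": [0.0118,-0.0062,0],"rot": [0.0024,-0.025,-0.0057],"grip": 0.085},
    {"dp": [0,0,0],"rot": [0,0,0],"grip": 0.085},
    {"dp": [0,0,-0.014],"rot": [0,0,0],"grip": 0.085},
    {"dp": [0,0,-0.014],"rot": [0,0,0],"grip": 0.085},
    {"dp": [0,0,-0.012],"rot": [0,0,0],"grip": 0.085},
    {"dp": [0,0,0],"rot": [0,0,0],"grip": 0.085},
    {"dp": [0,0,0],"rot": [0,0,0],"grip": 0.085}
  ]
}}

```text
clock: 15.38
tcp_pos: [0.636, -0.1333, 0.0759]
orientation: [-2.218, -2.223, -0.001]
contact_force: [0.1, 0.3, -0.2]
grip_width: 0.0855
```

```bash
python3 go.py .636 -.1355 .029 90
```

```text
dp [-0.     -0.0022 -0.0469] rot [-0.0014 -0.0004 -0.0026] yaw 90.1 tiltz [-0.     0.001 -1.   ] F [ 0.1  0.3 -0.2] w 0.0855 j [-0.1   0.62  0.29  1.75 -0.24  0.8   1.88]
```

Emit:
{"fn": "send_rows", "kwargs": {
  "motion": [
    {"dp": [0,-0.0022,-0.011],"rot": [0,0,0],"grip": 0.085},
    {"dp": [0,0,-0.012],"rot": [0,0,0],"grip": 0.085},
    {"dp": [0,0,-0.012],"rot": [0,0,0],"grip": 0.085},
    {"dp": [0,0,-0.009],"rot": [0,0,0],"grip": 0.085},
    {"dp": [0,0,0],"rot": [0,0,0],"grip": 0.085},
    {"dp": [0,0,0],"rot": [0,0,0],"grip": 0.085}
  ]
}}

```text
clock: 16.12
tcp_pos: [0.6362, -0.1358, 0.029]
orientation: [-2.218, -2.224, -0.002]
contact_force: [0.3, -0.6, -0.2]
grip_width: 0.0848
```

```bash
python3 go.py .636 -.1355 .029 90
```

```text
dp [-0.0002  0.0003  0.    ] rot [-0.0013  0.0001 -0.0025] yaw 90.1 tiltz [ 0.     0.001 -1.   ] F [ 0.3 -0.6 -0.2] w 0.0848 j [-0.08  0.69  0.27  1.77 -0.26  0.72  1.9 ]
```

Emit:
{"fn": "send_rows", "kwargs": {
  "motion": [
    {"dp": [0,0,0],"rot": [0,0,0],"grip": 0.055},
    {"dp": [0,0,0],"rot": [0,0,0],"grip": 0.055},
    {"dp": [0,0,0],"rot": [0,0,0],"grip": 0.04},
    {"dp": [0,0,0],"rot": [0,0,0],"grip": 0.04},
    {"dp": [0,0,0],"rot": [0,0,0],"grip": 0.04},
    {"dp": [0,0,0],"rot": [0,0,0],"grip": 0.04},
    {"dp": [0,0,0.01],"rot": [0,0,0],"grip": 0.04},
    {"dp": [0,0,0.02],"rot": [0,0,0],"grip": 0.04},
    {"dp": [0,0,0.03],"rot": [0,0,0],"grip": 0.04},
    {"dp": [0,0,0.03],"rot": [0,0,0],"grip": 0.04},
    {"dp": [0,0,0.02],"rot": [0,0,0],"grip": 0.04},
    {"dp": [0,0,0.01],"rot": [0,0,0],"grip": 0.04},
    {"dp": [0,0,0],"rot": [0,0,0],"grip": 0.04}
  ]
}}

```text
clock: 17.75
tcp_pos: [0.6374, -0.1363, 0.1609]
orientation: [2.216, 2.221, 0.008]
contact_force: [-0.6, -0.2, -1.2]
grip_width: 0.0476
```

```bash
python3 go.py .556 .385 .14 90
```

```text
dp [-0.0814  0.5213 -0.0209] rot [-0.0009  0.0066 -0.002 ] yaw 90.1 tiltz [ 0.007  0.001 -1.   ] F [-0.6 -0.2 -1.2] w 0.0476 j [-0.12  0.52  0.33  1.7  -0.2   0.95  1.86]
```

Emit:
{"fn": "send_rows", "kwargs": {
  "motion": [
    {"dp": [-0.004,0.03,0],"rot": [0,0,0],"grip": 0.04},
    {"dp": [-0.004,0.03,0],"rot": [0,0,0],"grip": 0.04},
    {"dp": [-0.004,0.03,0],"rot": [0,0,0],"grip": 0.04},
    {"dp": [-0.004,0.03,0],"rot": [0,0,0],"grip": 0.04},
    {"dp": [-0.004,0.03,0],"rot": [0,0,0],"grip": 0.04},
    {"dp": [-0.004,0.03,0],"rot": [0,0,0],"grip": 0.04},
    {"dp": [-0.004,0.03,0],"rot": [0,0,0],"grip": 0.04},
    {"dp": [-0.004,0.03,0],"rot": [0,0,0],"grip": 0.04},
    {"dp": [-0.004,0.03,0],"rot": [0,0,0],"grip": 0.04},
    {"dp": [-0.004,0.03,0],"rot": [0,0,0],"grip": 0.04},
    {"dp": [-0.004,0.03,0],"rot": [0,0,0],"grip": 0.04},
    {"dp": [-0.004,0.03,0],"rot": [0,0,0],"grip": 0.04},
    {"dp": [-0.004,0.03,0],"rot": [0,0,0],"grip": 0.04},
    {"dp": [-0.004,0.03,0],"rot": [0,0,0],"grip": 0.04},
    {"dp": [-0.004,0.03,0],"rot": [0,0,0],"grip": 0.04},
    {"dp": [-0.004,0.03,0],"rot": [0,0,0],"grip": 0.04},
    {"dp": [-0.004,0.025,0],"rot": [0,0,0],"grip": 0.04},
    {"dp": [-0.002,0.01,0],"rot": [0,0,0],"grip": 0.04},
    {"dp": [0,0,0],"rot": [0,0,0],"grip": 0.04},
    {"dp": [0,0,0],"rot": [0,0,0],"grip": 0.04}
  ]
}}

```text
clock: 20.25
tcp_pos: [0.5526, 0.3888, 0.144]
orientation: [-2.221, -2.215, 0.037]
contact_force: [0.1, -0.8, -2.0]
grip_width: 0.0471
```

```bash
python3 go.py .556 .385 .06 90; python3 - <<'E'
from m import *
f=imaging.grab_frame('top')
m=masks(f['img'])['red'];z=np.zeros(m.shape,np.uint8);z[225:310,95:180]=m[225:310,95:180]
o=cv2.morphologyEx(z,cv2.MORPH_OPEN,np.ones((5,5),np.uint8));ys,xs=np.nonzero(o)
print('red in caddy',len(xs), onz(f,[xs.mean(),ys.mean()],.010)[0].round(4) if len(xs) else '')
E
```

```text
dp [ 0.0034 -0.0038 -0.084 ] rot [ 0.0131 -0.02    0.0026] yaw 89.9 tiltz [-0.02  -0.013 -1.   ] F [ 0.1 -0.8 -2. ] w 0.0471 j [-0.88  0.58  0.25  1.62 -0.17  0.98  1.  ]
red in caddy 107 [0.5007 0.3933 0.01  ]
```

Emit:
{"fn": "send_rows", "kwargs": {
  "motion": [
    {"dp": [0.0044,-0.0038,0],"rot": [0.0131,-0.02,0.0026],"grip": 0.04},
    {"dp": [0,0,0],"rot": [0,0,0],"grip": 0.04},
    {"dp": [0,0,-0.014],"rot": [0,0,0],"grip": 0.04},
    {"dp": [0,0,-0.014],"rot": [0,0,0],"grip": 0.04},
    {"dp": [0,0,-0.014],"rot": [0,0,0],"grip": 0.04},
    {"dp": [0,0,-0.014],"rot": [0,0,0],"grip": 0.04},
    {"dp": [0,0,0],"rot": [0,0,0],"grip": 0.04},
    {"dp": [0,0,0],"rot": [0,0,0],"grip": 0.04}
  ]
}}

```text
clock: 21.3
tcp_pos: [0.5575, 0.3816, 0.0829]
orientation: [2.224, 2.217, -0.001]
contact_force: [1.1, -0.7, -0.2]
grip_width: 0.0472
```

```bash
python3 go.py .557 .385 .026 90
```

```text
dp [-0.0005  0.0034 -0.0569] rot [ 0.0012 -0.      0.0032] yaw 89.8 tiltz [-0.    -0.001 -1.   ] F [ 1.1 -0.7 -0.2] w 0.0472 j [-0.86  0.64  0.23  1.68 -0.19  0.84  1.03]
```

Emit:
{"fn": "send_rows", "kwargs": {
  "motion": [
    {"dp": [0,0.0034,0],"rot": [0,0,0.003],"grip": 0.04},
    {"dp": [0,0,-0.012],"rot": [0,0,0],"grip": 0.04},
    {"dp": [0,0,-0.012],"rot": [0,0,0],"grip": 0.04},
    {"dp": [0,0,-0.012],"rot": [0,0,0],"grip": 0.04},
    {"dp": [0,0,-0.008],"rot": [0,0,0],"grip": 0.04},
    {"dp": [0,0,0],"rot": [0,0,0],"grip": 0.04},
    {"dp": [0,0,0],"rot": [0,0,0],"grip": 0.04}
  ]
}}

```text
clock: 22.18
tcp_pos: [0.5578, 0.3855, 0.0362]
orientation: [2.221, 2.221, 0.0]
contact_force: [0.3, 0.1, 0.4]
grip_width: 0.047
```

```bash
python3 go.py .557 .385 .026 90
```

```text
dp [-0.0008 -0.0005 -0.0102] rot [ 0.0006  0.0007 -0.0001] yaw 90.0 tiltz [ 0.001 -0.001 -1.   ] F [0.3 0.1 0.4] w 0.047 j [-0.85  0.71  0.22  1.69 -0.2   0.77  1.04]
```

Emit:
{"fn": "send_rows", "kwargs": {
  "motion": [
    {"dp": [0,0,-0.004],"rot": [0,0,0],"grip": 0.04},
    {"dp": [0,0,-0.003],"rot": [0,0,0],"grip": 0.04},
    {"dp": [0,0,-0.001],"rot": [0,0,0],"grip": 0.04},
    {"dp": [0,0,-0.001],"rot": [0,0,0],"grip": 0.04},
    {"dp": [0,0,-0.001],"rot": [0,0,0],"grip": 0.04}
  ]
}}

```text
clock: 22.8
tcp_pos: [0.5587, 0.3859, 0.0271]
orientation: [2.221, 2.22, 0.004]
contact_force: [-1.5, -1.8, 7.2]
grip_width: 0.0468
```

Emit:
{"fn": "send_rows", "kwargs": {
  "motion": [
    {"dp": [0,0,0],"rot": [0,0,0],"grip": 0.052},
    {"dp": [0,0,0],"rot": [0,0,0],"grip": 0.06},
    {"dp": [0,0,0],"rot": [0,0,0],"grip": 0.07},
    {"dp": [0,0,0],"rot": [0,0,0],"grip": 0.08},
    {"dp": [0,0,0.02],"rot": [0,0,0],"grip": 0.085},
    {"dp": [0,0,0.04],"rot": [0,0,0],"grip": 0.085},
    {"dp": [0,0,0.05],"rot": [0,0,0],"grip": 0.085},
    {"dp": [0,-0.02,0.05],"rot": [0,0,0],"grip": 0.085},
    {"dp": [0,-0.03,0.05],"rot": [0,0,0],"grip": 0.085},
    {"dp": [0,-0.04,0.03],"rot": [0,0,0],"grip": 0.085},
    {"dp": [0,-0.04,0.01],"rot": [0,0,0],"grip": 0.085},
    {"dp": [0,-0.04,0],"rot": [0,0,0],"grip": 0.085},
    {"dp": [0,-0.04,0],"rot": [0,0,0],"grip": 0.085},
    {"dp": [0,-0.04,0],"rot": [0,0,0],"grip": 0.085},
    {"dp": [0,-0.04,0],"rot": [0,0,0],"grip": 0.085},
    {"dp": [0,-0.04,0],"rot": [0,0,0],"grip": 0.085},
    {"dp": [0,-0.02,0],"rot": [0,0,0],"grip": 0.085},
    {"dp": [0,0,0],"rot": [0,0,0],"grip": 0.085},
    {"dp": [0,0,0],"rot": [0,0,0],"grip": 0.085}
  ]
}}

```text
clock: 25.18
tcp_pos: [0.5573, 0.0241, 0.3078]
orientation: [2.219, 2.214, 0.044]
contact_force: [0.4, 0.9, -0.4]
grip_width: 0.0849
```

```bash
python3 go.py .502 -.1395 .27 90; python3 - <<'E'
from m import *
f=imaging.grab_frame('top')
for k in('red','blue'):
    m=masks(f['img'])[k];z=np.zeros(m.shape,np.uint8);z[225:310,95:180]=m[225:310,95:180]
    o=cv2.morphologyEx(z,cv2.MORPH_OPEN,np.ones((5,5),np.uint8));ys,xs=np.nonzero(o)
    print(k,len(xs), onz(f,[xs.mean(),ys.mean()],.010)[0].round(4) if len(xs) else '')
g=imaging.grab_frame('side')
a=np.hstack([cv2.resize(x,(390,390),interpolation=cv2.INTER_CUBIC) for x in(f['img'][225:310,95:180],g['img'][125:195,175:245])])
cv2.imwrite('pics/p2.png',a[:,:,::-1])
E
```

```text
dp [-0.0553 -0.1636 -0.0378] rot [-0.0152  0.0246  0.0024] yaw 89.9 tiltz [ 0.025  0.015 -1.   ] F [ 0.4  0.9 -0.4] w 0.0849 j [-0.5   0.21  0.42  1.79 -0.11  1.14  1.52]
red 106 [0.5008 0.3933 0.01  ]
blue 128 [0.5586 0.3959 0.01  ]
```

View pics/p2.png

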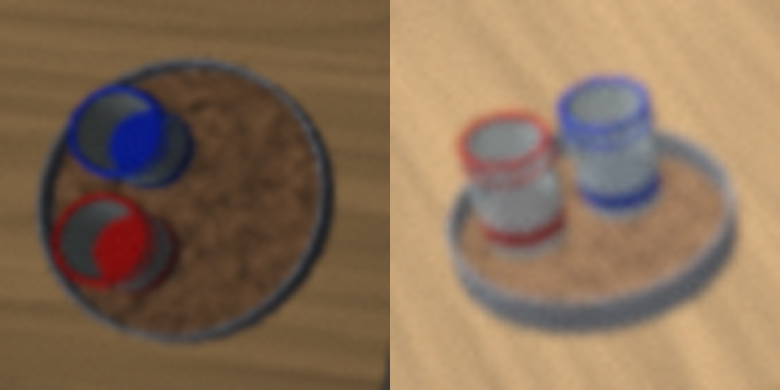

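Red (120,245) and blue (135,140) stand upright side by side on the far half of the caddy floor. The disc centroids are partly hidden by the near walls, so I trust the TCP values. Bottle next.

Emit:
{"fn": "send_rows", "kwargs": {
  "motion": [
    {"dp": [-0.01,-0.028,0],"rot": [-0.0152,0.0246,0.0024],"grip": 0.085},
    {"dp": [-0.01,-0.03,0],"rot": [0,0,0],"grip": 0.085},
    {"dp": [-0.01,-0.03,0],"rot": [0,0,0],"grip": 0.085},
    {"dp": [-0.01,-0.03,0],"rot": [0,0,0],"grip": 0.085},
    {"dp": [-0.01,-0.025,0],"rot": [0,0,0],"grip": 0.085},
    {"dp": [-0.005,-0.015,0],"rot": [0,0,0],"grip": 0.085},
    {"dp": [0,0,0],"rot": [0,0,0],"grip": 0.085},
    {"dp": [0,0,0],"rot": [0,0,0],"grip": 0.085}
  ]
}}

```text
clock: 26.28
tcp_pos: [0.5028, -0.1269, 0.3071]
orientation: [-2.199, -2.24, 0.001]
contact_force: [-0.2, 0.8, -0.7]
grip_width: 0.0848
```

```bash
python3 go.py .502 -.1395 .188 90
```

```text
dp [-0.0008 -0.0126 -0.1191] rot [-0.0009 -0.0021 -0.0185] yaw 91.1 tiltz [-0.002  0.001 -1.   ] F [-0.2  0.8 -0.7] w 0.0848 j [-0.33  0.15  0.51  1.86 -0.08  1.16  1.81]
```

Emit:
{"fn": "send_rows", "kwargs": {
  "motion": [
    {"dp": [0,-0.0126,0],"rot": [0,-0.002,-0.018],"grip": 0.085},
    {"dp": [0,0,0],"rot": [0,0,0],"grip": 0.085},
    {"dp": [0,0,-0.014],"rot": [0,0,0],"grip": 0.085},
    {"dp": [0,0,-0.014],"rot": [0,0,0],"grip": 0.085},
    {"dp": [0,0,-0.014],"rot": [0,0,0],"grip": 0.085},
    {"dp": [0,0,-0.014],"rot": [0,0,0],"grip": 0.085},
    {"dp": [0,0,0],"rot": [0,0,0],"grip": 0.085},
    {"dp": [0,0,0],"rot": [0,0,0],"grip": 0.085}
  ]
}}

```text
clock: 27.28
tcp_pos: [0.5029, -0.1377, 0.2455]
orientation: [-2.216, -2.223, 0.002]
contact_force: [-0.2, 0.6, -0.4]
grip_width: 0.0853
```

```bash
python3 go.py .502 -.1395 .188 90
```

```text
dp [-0.0009 -0.0018 -0.0575] rot [-0.0011 -0.0029 -0.0032] yaw 90.2 tiltz [-0.003  0.001 -1.   ] F [-0.2  0.6 -0.4] w 0.0853 j [-0.29  0.22  0.52  1.93 -0.13  1.03  1.86]
```

Emit:
{"fn": "send_rows", "kwargs": {
  "motion": [
    {"dp": [-0.0009,-0.0018,-0.011],"rot": [0,-0.003,-0.003],"grip": 0.085},
    {"dp": [0,0,-0.013],"rot": [0,0,0],"grip": 0.085},
    {"dp": [0,0,-0.013],"rot": [0,0,0],"grip": 0.085},
    {"dp": [0,0,-0.012],"rot": [0,0,0],"grip": 0.085},
    {"dp": [0,0,-0.005],"rot": [0,0,0],"grip": 0.085},
    {"dp": [0,0,0],"rot": [0,0,0],"grip": 0.085},
    {"dp": [0,0,0],"rot": [0,0,0],"grip": 0.06}
  ]
}}

```text
clock: 28.15
tcp_pos: [0.5022, -0.1398, 0.188]
orientation: [2.222, 2.221, 0.002]
contact_force: [0.1, 0.6, 0.5]
grip_width: 0.0693
```

```bash
python3 go.py .502 -.1395 .188 90;python3 - <<'E'
from h import *
g=imaging.grab_frame('side')
a=cv2.resize(g['img'][160:310,200:350],(500,500),interpolation=cv2.INTER_CUBIC)
cv2.imwrite('pics/p3.png',a[:,:,::-1])
E
```

```text
dp [-0.0002  0.0003 -0.    ] rot [-0.001   0.0011  0.0002] yaw 90.0 tiltz [ 0.001  0.001 -1.   ] F [0.1 0.6 0.5] w 0.0693 j [-0.26  0.29  0.5   1.99 -0.18  0.9   1.9 ]
```

View pics/p3.png

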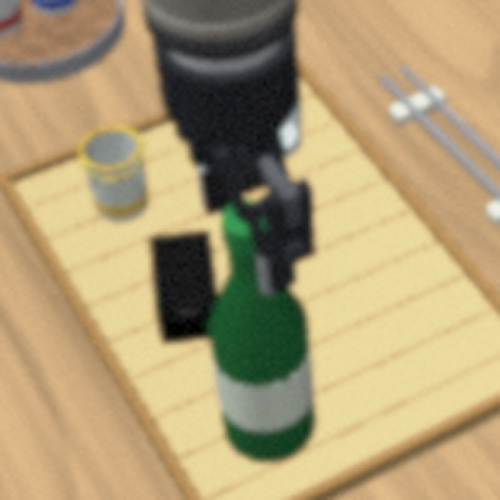

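The cap (238,215) sits between the far finger (222,180) and the near finger (280,235), so I'll close.

Emit:
{"fn": "send_rows", "kwargs": {
  "motion": [
    {"dp": [0,0,0],"rot": [0,0,0],"grip": 0.04},
    {"dp": [0,0,0],"rot": [0,0,0],"grip": 0.04},
    {"dp": [0,0,0],"rot": [0,0,0],"grip": 0.02},
    {"dp": [0,0,0],"rot": [0,0,0],"grip": 0.02},
    {"dp": [0,0,0],"rot": [0,0,0],"grip": 0.02},
    {"dp": [0,0,0],"rot": [0,0,0],"grip": 0.02},
    {"dp": [0,0,0.008],"rot": [0,0,0],"grip": 0.02},
    {"dp": [0,0,0.015],"rot": [0,0,0],"grip": 0.02},
    {"dp": [0,0,0.02],"rot": [0,0,0],"grip": 0.02},
    {"dp": [0,0,0.025],"rot": [0,0,0],"grip": 0.02},
    {"dp": [0,0,0.025],"rot": [0,0,0],"grip": 0.02},
    {"dp": [0,0,0.02],"rot": [0,0,0],"grip": 0.02},
    {"dp": [0,0,0.01],"rot": [0,0,0],"grip": 0.02},
    {"dp": [0,0,0],"rot": [0,0,0],"grip": 0.02},
    {"dp": [0,0,0],"rot": [0,0,0],"grip": 0.02}
  ],
  "grip_force": 60
}}

```text
clock: 30.08
tcp_pos: [0.5001, -0.1399, 0.3188]
orientation: [-2.222, -2.22, -0.002]
contact_force: [-0.5, 0.4, -3.3]
grip_width: 0.0284
```

```bash
python3 go.py .53 .325 .31 90
```

```text
dp [ 0.0299  0.4649 -0.0088] rot [-0.0015  0.0007  0.0011] yaw 89.9 tiltz [ 0.001  0.002 -1.   ] F [-0.5  0.4 -3.3] w 0.0284 j [-0.32  0.14  0.53  1.84 -0.08  1.18  1.81]
```

Emit:
{"fn": "send_rows", "kwargs": {
  "motion": [
    {"dp": [0.0005,0.01,0],"rot": [0,0,0],"grip": 0.02},
    {"dp": [0.001,0.02,0],"rot": [0,0,0],"grip": 0.02},
    {"dp": [0.0018,0.028,0],"rot": [0,0,0],"grip": 0.02},
    {"dp": [0.0018,0.028,0],"rot": [0,0,0],"grip": 0.02},
    {"dp": [0.0018,0.028,0],"rot": [0,0,0],"grip": 0.02},
    {"dp": [0.0018,0.028,0],"rot": [0,0,0],"grip": 0.02},
    {"dp": [0.0018,0.028,0],"rot": [0,0,0],"grip": 0.02},
    {"dp": [0.0018,0.028,0],"rot": [0,0,0],"grip": 0.02},
    {"dp": [0.0018,0.028,0],"rot": [0,0,0],"grip": 0.02},
    {"dp": [0.0018,0.028,0],"rot": [0,0,0],"grip": 0.02},
    {"dp": [0.0018,0.028,0],"rot": [0,0,0],"grip": 0.02},
    {"dp": [0.0018,0.028,0],"rot": [0,0,0],"grip": 0.02},
    {"dp": [0.0018,0.028,0],"rot": [0,0,0],"grip": 0.02},
    {"dp": [0.0018,0.028,0],"rot": [0,0,0],"grip": 0.02},
    {"dp": [0.0018,0.028,0],"rot": [0,0,0],"grip": 0.02},
    {"dp": [0.0018,0.025,0],"rot": [0,0,0],"grip": 0.02},
    {"dp": [0.0018,0.018,0],"rot": [0,0,0],"grip": 0.02},
    {"dp": [0.0018,0.01,0],"rot": [0,0,0],"grip": 0.02},
    {"dp": [0,0,0],"rot": [0,0,0],"grip": 0.02},
    {"dp": [0,0,0],"rot": [0,0,0],"grip": 0.02}
  ]
}}

```text
clock: 32.58
tcp_pos: [0.5198, 0.332, 0.3046]
orientation: [-2.208, -2.217, 0.034]
contact_force: [0.2, 0.1, -4.2]
grip_width: 0.0282
```

```bash
python3 go.py .53 .325 .22 90
```

```text
dp [ 0.0102 -0.007  -0.0846] rot [ 0.0065 -0.0242 -0.0043] yaw 90.2 tiltz [-0.024 -0.007 -1.   ] F [ 0.2  0.1 -4.2] w 0.0282 j [-0.84  0.34  0.24  1.61 -0.09  1.23  0.99]
```

Emit:
{"fn": "send_rows", "kwargs": {
  "motion": [
    {"dp": [0.0102,-0.007,0],"rot": [0.0065,-0.0242,-0.0043],"grip": 0.02},
    {"dp": [0,0,0],"rot": [0,0,0],"grip": 0.02},
    {"dp": [0,0,-0.013],"rot": [0,0,0],"grip": 0.02},
    {"dp": [0,0,-0.013],"rot": [0,0,0],"grip": 0.02},
    {"dp": [0,0,-0.013],"rot": [0,0,0],"grip": 0.02},
    {"dp": [0,0,0],"rot": [0,0,0],"grip": 0.02},
    {"dp": [0,0,0],"rot": [0,0,0],"grip": 0.02}
  ]
}}

```text
clock: 33.45
tcp_pos: [0.5307, 0.3216, 0.2622]
orientation: [2.225, 2.216, -0.001]
contact_force: [-0.8, 0.1, -3.0]
grip_width: 0.0284
```

```bash
python3 go.py .53 .325 .186 90;python3 - <<'E'
from h import *
g=imaging.grab_frame('side');f=imaging.grab_frame('top')
a=np.hstack([cv2.resize(x,(400,480),interpolation=cv2.INTER_CUBIC) for x in(f['img'][210:330,80:180],g['img'][80:200,165:265])])
cv2.imwrite('pics/p4.png',a[:,:,::-1])
E
```

```text
dp [-0.0007  0.0034 -0.0762] rot [0.0012 0.0005 0.0037] yaw 89.8 tiltz [ 0.001 -0.001 -1.   ] F [-0.8  0.1 -3. ] w 0.0284 j [-0.83  0.36  0.24  1.67 -0.09  1.12  1.  ]
```

View pics/p4.png

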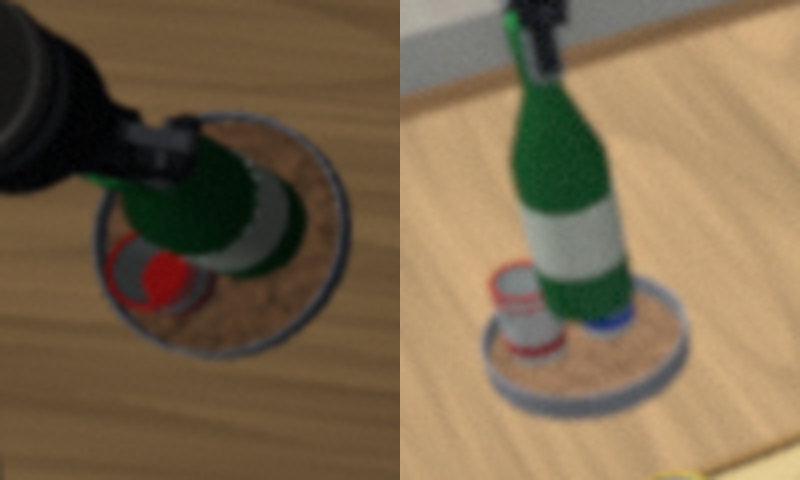

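The bottle hangs upright, leaning in perspective the same as the red glass beside it, in front of the two glasses and inside the rim. I'll lower it.

Emit:
{"fn": "send_rows", "kwargs": {
  "motion": [
    {"dp": [0,0.0034,0],"rot": [0,0,0.0037],"grip": 0.02},
    {"dp": [0,0,-0.01],"rot": [0,0,0],"grip": 0.02},
    {"dp": [0,0,-0.013],"rot": [0,0,0],"grip": 0.02},
    {"dp": [0,0,-0.013],"rot": [0,0,0],"grip": 0.02},
    {"dp": [0,0,-0.013],"rot": [0,0,0],"grip": 0.02},
    {"dp": [0,0,-0.008],"rot": [0,0,0],"grip": 0.02},
    {"dp": [0,0,0],"rot": [0,0,0],"grip": 0.02},
    {"dp": [0,0,0],"rot": [0,0,0],"grip": 0.02}
  ]
}}

```text
clock: 34.55
tcp_pos: [0.5305, 0.3252, 0.2011]
orientation: [2.22, 2.221, -0.001]
contact_force: [0.1, 0.3, -3.2]
grip_width: 0.0283
```

```bash
python3 go.py .53 .325 .186 90
```

```text
dp [-0.0005 -0.0002 -0.0151] rot [ 0.0012  0.0003 -0.0004] yaw 90.0 tiltz [ 0.    -0.001 -1.   ] F [ 0.1  0.3 -3.2] w 0.0283 j [-0.82  0.42  0.23  1.73 -0.11  1.    1.02]
```

Emit:
{"fn": "send_rows", "kwargs": {
  "motion": [
    {"dp": [0,0,-0.006],"rot": [0,0,0],"grip": 0.02},
    {"dp": [0,0,-0.005],"rot": [0,0,0],"grip": 0.02},
    {"dp": [0,0,-0.002],"rot": [0,0,0],"grip": 0.02},
    {"dp": [0,0,-0.001],"rot": [0,0,0],"grip": 0.02},
    {"dp": [0,0,-0.001],"rot": [0,0,0],"grip": 0.02},
    {"dp": [0,0,-0.0005],"rot": [0,0,0],"grip": 0.02}
  ]
}}

```text
clock: 35.3
tcp_pos: [0.5314, 0.3256, 0.1861]
orientation: [2.22, 2.221, 0.003]
contact_force: [-0.2, -1.0, 0.9]
grip_width: 0.0282
```

Emit:
{"fn": "send_rows", "kwargs": {
  "motion": [
    {"dp": [-0.0005,0,-0.001],"rot": [0,0,0],"grip": 0.02},
    {"dp": [0,0,-0.0005],"rot": [0,0,0],"grip": 0.02}
  ]
}}

```text
clock: 35.55
tcp_pos: [0.5319, 0.3257, 0.1861]
orientation: [2.22, 2.22, 0.007]
contact_force: [-0.9, -1.3, 1.9]
grip_width: 0.0283
```

Supported: the force went from -3.2 to +1.9 N. I'll release slowly.

Emit:
{"fn": "send_rows", "kwargs": {
  "motion": [
    {"dp": [0,0,0],"rot": [0,0,0],"grip": 0.031},
    {"dp": [0,0,0],"rot": [0,0,0],"grip": 0.036},
    {"dp": [0,0,0],"rot": [0,0,0],"grip": 0.045},
    {"dp": [0,0,0],"rot": [0,0,0],"grip": 0.06},
    {"dp": [0,0,0],"rot": [0,0,0],"grip": 0.075},
    {"dp": [0,0,0.015],"rot": [0,0,0],"grip": 0.085},
    {"dp": [0,0,0.03],"rot": [0,0,0],"grip": 0.085},
    {"dp": [0,0,0.03],"rot": [0,0,0],"grip": 0.085},
    {"dp": [0,0,0.01],"rot": [0,0,0],"grip": 0.085},
    {"dp": [0,0,0],"rot": [0,0,0],"grip": 0.085},
    {"dp": [0,0,0],"rot": [0,0,0],"grip": 0.085}
  ],
  "grip_force": 35
}}

```text
clock: 36.92
tcp_pos: [0.5316, 0.3261, 0.2755]
orientation: [2.22, 2.22, 0.009]
contact_force: [-0.1, 0.5, 0.5]
grip_width: 0.0851
```

```bash
python3 go.py .502 .1165 .13 90
```

```text
dp [-0.0296 -0.2096 -0.1455] rot [-0.0028  0.0055 -0.0002] yaw 90.0 tiltz [ 0.006  0.003 -1.   ] F [-0.1  0.5  0.5] w 0.0851 j [-0.83  0.36  0.24  1.65 -0.09  1.14  1.  ]
```

Emit:
{"fn": "send_rows", "kwargs": {
  "motion": [
    {"dp": [-0.002,-0.02,0],"rot": [-0.003,0.0055,0],"grip": 0.085},
    {"dp": [-0.004,-0.028,0],"rot": [0,0,0],"grip": 0.085},
    {"dp": [-0.004,-0.028,0],"rot": [0,0,0],"grip": 0.085},
    {"dp": [-0.004,-0.028,-0.01],"rot": [0,0,0],"grip": 0.085},
    {"dp": [-0.004,-0.028,-0.025],"rot": [0,0,0],"grip": 0.085},
    {"dp": [-0.004,-0.028,-0.03],"rot": [0,0,0],"grip": 0.085},
    {"dp": [-0.004,-0.025,-0.03],"rot": [0,0,0],"grip": 0.085},
    {"dp": [-0.003,-0.015,-0.025],"rot": [0,0,0],"grip": 0.085},
    {"dp": [0,0,-0.01],"rot": [0,0,0],"grip": 0.085},
    {"dp": [0,0,0],"rot": [0,0,0],"grip": 0.085},
    {"dp": [0,0,0],"rot": [0,0,0],"grip": 0.085}
  ]
}}

```text
clock: 38.3
tcp_pos: [0.4953, 0.1062, 0.1364]
orientation: [-2.23, -2.211, 0.024]
contact_force: [0.9, 0.5, -0.4]
grip_width: 0.085
```

```bash
python3 go.py .502 .1165 .08 90
```

```text
dp [ 0.0067  0.0103 -0.0564] rot [ 0.0095 -0.0118  0.0085] yaw 89.5 tiltz [-0.012 -0.009 -1.   ] F [ 0.9  0.5 -0.4] w 0.085 j [-0.58  0.34  0.29  2.05 -0.13  0.79  1.35]
```

Emit:
{"fn": "send_rows", "kwargs": {
  "motion": [
    {"dp": [0.0067,0.0103,0],"rot": [0.0095,-0.0118,0.0085],"grip": 0.085},
    {"dp": [0,0,0],"rot": [0,0,0],"grip": 0.085},
    {"dp": [0,0,-0.014],"rot": [0,0,0],"grip": 0.085},
    {"dp": [0,0,-0.014],"rot": [0,0,0],"grip": 0.085},
    {"dp": [0,0,-0.014],"rot": [0,0,0],"grip": 0.085},
    {"dp": [0,0,-0.014],"rot": [0,0,0],"grip": 0.085},
    {"dp": [0,0,0],"rot": [0,0,0],"grip": 0.085},
    {"dp": [0,0,0],"rot": [0,0,0],"grip": 0.085}
  ]
}}

```text
clock: 39.3
tcp_pos: [0.5029, 0.1189, 0.077]
orientation: [2.218, 2.225, 0.004]
contact_force: [-0.3, -0.9, -0.5]
grip_width: 0.0852
```

```bash
python3 go.py .502 .1165 .029 90
```

```text
dp [-0.0009 -0.0024 -0.048 ] rot [-0.0014  0.0019 -0.0031] yaw 90.2 tiltz [ 0.002  0.001 -1.   ] F [-0.3 -0.9 -0.5] w 0.0852 j [-0.56  0.44  0.25  2.07 -0.18  0.65  1.39]
```

Emit:
{"fn": "send_rows", "kwargs": {
  "motion": [
    {"dp": [-0.0009,-0.0024,-0.011],"rot": [-0.001,0.002,-0.003],"grip": 0.085},
    {"dp": [0,0,-0.012],"rot": [0,0,0],"grip": 0.085},
    {"dp": [0,0,-0.012],"rot": [0,0,0],"grip": 0.085},
    {"dp": [0,0,-0.009],"rot": [0,0,0],"grip": 0.085},
    {"dp": [0,0,0],"rot": [0,0,0],"grip": 0.085},
    {"dp": [0,0,0],"rot": [0,0,0],"grip": 0.085}
  ]
}}

```text
clock: 40.05
tcp_pos: [0.5022, 0.1164, 0.0302]
orientation: [-2.222, -2.221, -0.001]
contact_force: [-0.5, -0.6, 0.2]
grip_width: 0.0847
```

```bash
python3 go.py .502 .1165 .029 90
```

```text
dp [-0.0002  0.0001 -0.0012] rot [-0.0006  0.0005  0.0002] yaw 90.0 tiltz [ 0.     0.001 -1.   ] F [-0.5 -0.6  0.2] w 0.0847 j [-0.52  0.52  0.22  2.09 -0.21  0.55  1.42]
```

Emit:
{"fn": "send_rows", "kwargs": {
  "motion": [
    {"dp": [0,0,-0.001],"rot": [0,0,0],"grip": 0.055},
    {"dp": [0,0,0],"rot": [0,0,0],"grip": 0.055},
    {"dp": [0,0,0],"rot": [0,0,0],"grip": 0.04},
    {"dp": [0,0,0],"rot": [0,0,0],"grip": 0.04},
    {"dp": [0,0,0],"rot": [0,0,0],"grip": 0.04},
    {"dp": [0,0,0],"rot": [0,0,0],"grip": 0.04},
    {"dp": [0,0,0.01],"rot": [0,0,0],"grip": 0.04},
    {"dp": [0,0,0.02],"rot": [0,0,0],"grip": 0.04},
    {"dp": [0,0,0.03],"rot": [0,0,0],"grip": 0.04},
    {"dp": [0,0,0.03],"rot": [0,0,0],"grip": 0.04},
    {"dp": [0,0,0.02],"rot": [0,0,0],"grip": 0.04},
    {"dp": [0,0,0.01],"rot": [0,0,0],"grip": 0.04},
    {"dp": [0,0,0],"rot": [0,0,0],"grip": 0.04}
  ]
}}

```text
clock: 41.68
tcp_pos: [0.5017, 0.1166, 0.156]
orientation: [-2.221, -2.221, -0.004]
contact_force: [-0.3, -0.4, -0.7]
grip_width: 0.0462
```

```bash
python3 go.py .5235 -.354 .14 90
```

```text
dp [ 0.0218 -0.4706 -0.016 ] rot [-0.0018  0.0016  0.    ] yaw 90.0 tiltz [ 0.002  0.002 -1.   ] F [-0.3 -0.4 -0.7] w 0.0462 j [-0.59  0.31  0.3   2.03 -0.12  0.82  1.34]
```

Emit:
{"fn": "send_rows", "kwargs": {
  "motion": [
    {"dp": [0.001,-0.015,0],"rot": [0,0,0],"grip": 0.04},
    {"dp": [0.0013,-0.028,0],"rot": [0,0,0],"grip": 0.04},
    {"dp": [0.0013,-0.028,0],"rot": [0,0,0],"grip": 0.04},
    {"dp": [0.0013,-0.028,0],"rot": [0,0,0],"grip": 0.04},
    {"dp": [0.0013,-0.028,0],"rot": [0,0,0],"grip": 0.04},
    {"dp": [0.0013,-0.028,0],"rot": [0,0,0],"grip": 0.04},
    {"dp": [0.0013,-0.028,0],"rot": [0,0,0],"grip": 0.04},
    {"dp": [0.0013,-0.028,0],"rot": [0,0,0],"grip": 0.04},
    {"dp": [0.0013,-0.028,0],"rot": [0,0,0],"grip": 0.04},
    {"dp": [0.0013,-0.028,0],"rot": [0,0,0],"grip": 0.04},
    {"dp": [0.0013,-0.028,0],"rot": [0,0,0],"grip": 0.04},
    {"dp": [0.0013,-0.028,0],"rot": [0,0,0],"grip": 0.04},
    {"dp": [0.0013,-0.028,0],"rot": [0,0,0],"grip": 0.04},
    {"dp": [0.0013,-0.028,0],"rot": [0,0,0],"grip": 0.04},
    {"dp": [0.0013,-0.028,0],"rot": [0,0,0],"grip": 0.04},
    {"dp": [0.0013,-0.028,0],"rot": [0,0,0],"grip": 0.04},
    {"dp": [0.0013,-0.022,0],"rot": [0,0,0],"grip": 0.04},
    {"dp": [0.001,-0.012,0],"rot": [0,0,0],"grip": 0.04},
    {"dp": [0,0,0],"rot": [0,0,0],"grip": 0.04},
    {"dp": [0,0,0],"rot": [0,0,0],"grip": 0.04}
  ]
}}

```text
clock: 44.18
tcp_pos: [0.5011, -0.3851, 0.136]
orientation: [-2.219, -2.187, 0.042]
contact_force: [-0.9, 0.0, -1.3]
grip_width: 0.0459
```

```bash
python3 go.py .5235 -.354 .08 90
```

```text
dp [ 0.0224  0.0311 -0.056 ] rot [ 0.0005 -0.0372  0.0145] yaw 89.2 tiltz [-0.037 -0.    -0.999] F [-0.9  0.  -1.3] w 0.0459 j [ 0.25  0.55  0.41  1.75 -0.24  0.93  2.31]
```

Emit:
{"fn": "send_rows", "kwargs": {
  "motion": [
    {"dp": [0.0112,0.0155,0],"rot": [0,-0.018,0.007],"grip": 0.04},
    {"dp": [0.0112,0.0155,0],"rot": [0,-0.018,0.007],"grip": 0.04},
    {"dp": [0,0,0],"rot": [0,0,0],"grip": 0.04},
    {"dp": [0,0,-0.013],"rot": [0,0,0],"grip": 0.04},
    {"dp": [0,0,-0.013],"rot": [0,0,0],"grip": 0.04},
    {"dp": [0,0,-0.013],"rot": [0,0,0],"grip": 0.04},
    {"dp": [0,0,-0.013],"rot": [0,0,0],"grip": 0.04},
    {"dp": [0,0,0],"rot": [0,0,0],"grip": 0.04},
    {"dp": [0,0,0],"rot": [0,0,0],"grip": 0.04}
  ]
}}

```text
clock: 45.3
tcp_pos: [0.525, -0.3487, 0.0791]
orientation: [-2.216, -2.225, -0.001]
contact_force: [-0.3, -0.0, -1.1]
grip_width: 0.0461
```

```bash
python3 go.py .5235 -.354 .025 90
```

```text
dp [-0.0015 -0.0053 -0.0541] rot [-0.0018 -0.0005 -0.0039] yaw 90.2 tiltz [-0.001  0.002 -1.   ] F [-0.3 -0.  -1.1] w 0.0461 j [ 0.23  0.6   0.36  1.8  -0.29  0.79  2.31]
```

Emit:
{"fn": "send_rows", "kwargs": {
  "motion": [
    {"dp": [-0.0015,-0.0053,0],"rot": [-0.002,0,-0.004],"grip": 0.04},
    {"dp": [0,0,0],"rot": [0,0,0],"grip": 0.04},
    {"dp": [0,0,-0.012],"rot": [0,0,0],"grip": 0.04},
    {"dp": [0,0,-0.013],"rot": [0,0,0],"grip": 0.04},
    {"dp": [0,0,-0.013],"rot": [0,0,0],"grip": 0.04},
    {"dp": [0,0,-0.004],"rot": [0,0,0],"grip": 0.04},
    {"dp": [0,0,0],"rot": [0,0,0],"grip": 0.04},
    {"dp": [0,0,0],"rot": [0,0,0],"grip": 0.04}
  ]
}}

```text
clock: 46.3
tcp_pos: [0.5236, -0.3545, 0.0344]
orientation: [2.221, 2.221, -0.0]
contact_force: [-0.4, 0.0, -1.0]
grip_width: 0.0464
```

```bash
python3 go.py .5235 -.354 .025 90
```

```text
dp [-0.0001  0.0005 -0.0094] rot [0.0006 0.0002 0.0003] yaw 90.0 tiltz [ 0.    -0.001 -1.   ] F [-0.4  0.  -1. ] w 0.0464 j [ 0.25  0.67  0.34  1.82 -0.32  0.71  2.34]
```

Emit:
{"fn": "send_rows", "kwargs": {
  "motion": [
    {"dp": [0,0,-0.004],"rot": [0,0,0],"grip": 0.04},
    {"dp": [0,0,-0.003],"rot": [0,0,0],"grip": 0.04},
    {"dp": [0,0,-0.001],"rot": [0,0,0],"grip": 0.04},
    {"dp": [0,0,-0.001],"rot": [0,0,0],"grip": 0.04},
    {"dp": [0,0,-0.001],"rot": [0,0,0],"grip": 0.04}
  ]
}}

```text
clock: 46.92
tcp_pos: [0.5246, -0.355, 0.0259]
orientation: [2.22, 2.219, 0.002]
contact_force: [-3.0, 2.0, 11.5]
grip_width: 0.0462
```

Emit:
{"fn": "send_rows", "kwargs": {
  "motion": [
    {"dp": [0,0,0],"rot": [0,0,0],"grip": 0.052},
    {"dp": [0,0,0],"rot": [0,0,0],"grip": 0.06},
    {"dp": [0,0,0],"rot": [0,0,0],"grip": 0.07},
    {"dp": [0,0,0],"rot": [0,0,0],"grip": 0.08},
    {"dp": [0,0,0.02],"rot": [0,0,0],"grip": 0.085},
    {"dp": [0,0,0.04],"rot": [0,0,0],"grip": 0.085},
    {"dp": [0,0,0.04],"rot": [0,0,0],"grip": 0.085},
    {"dp": [0,0,0.02],"rot": [0,0,0],"grip": 0.085},
    {"dp": [-0.0018,0.0266,0],"rot": [0,0,-0.16],"grip": 0.085},
    {"dp": [-0.0018,0.0266,0],"rot": [0,0,-0.16],"grip": 0.085},
    {"dp": [-0.0018,0.0266,0],"rot": [0,0,-0.16],"grip": 0.085},
    {"dp": [-0.0018,0.0266,0],"rot": [0,0,-0.16],"grip": 0.085},
    {"dp": [-0.0018,0.0266,0],"rot": [0,0,-0.16],"grip": 0.085},
    {"dp": [-0.0018,0.0266,0],"rot": [0,0,-0.16],"grip": 0.085},
    {"dp": [-0.0018,0.0266,0],"rot": [0,0,-0.16],"grip": 0.085},
    {"dp": [-0.0018,0.0266,0],"rot": [0,0,-0.16],"grip": 0.085},
    {"dp": [-0.0018,0.0266,0],"rot": [0,0,-0.16],"grip": 0.085},
    {"dp": [-0.0018,0.0266,0],"rot": [0,0,-0.16],"grip": 0.085},
    {"dp": [0,0,0],"rot": [0,0,0],"grip": 0.085},
    {"dp": [0,0,0],"rot": [0,0,0],"grip": 0.085}
  ]
}}

```text
clock: 49.42
tcp_pos: [0.509, -0.084, 0.1708]
orientation: [3.128, -0.133, 0.016]
contact_force: [0.0, -0.0, -0.0]
grip_width: 0.085
```

```bash
python3 go.py .501 -.009 .13 -20.3; python3 - <<'E'
from m import *
f=imaging.grab_frame('top')
m=masks(f['img'])['yellow'];z=np.zeros(m.shape,np.uint8);z[270:350,380:460]=m[270:350,380:460]
o=cv2.morphologyEx(z,cv2.MORPH_OPEN,np.ones((5,5),np.uint8));ys,xs=np.nonzero(o)
print(len(xs), onz(f,[xs.mean(),ys.mean()],.009)[0].round(4) if len(xs) else '')
E
```

```text
dp [-0.008   0.075  -0.0408] rot [ 0.0123  0.008  -0.2692] yaw -4.9 tiltz [ 0.01  -0.011 -1.   ] F [ 0. -0. -0.] w 0.085 j [-0.66  0.38  0.87  2.04 -0.37  0.87  0.34]
198 [ 0.5242 -0.3581  0.009 ]
```

Yellow sits within about 3 mm of the cork centre (foot 43 mm on a 60 mm patch). Now the box.

Emit:
{"fn": "send_rows", "kwargs": {
  "motion": [
    {"dp": [-0.002,0.018,-0.01],"rot": [0.003,0.002,-0.067],"grip": 0.085},
    {"dp": [-0.002,0.018,-0.01],"rot": [0.003,0.002,-0.067],"grip": 0.085},
    {"dp": [-0.002,0.018,-0.01],"rot": [0.003,0.002,-0.067],"grip": 0.085},
    {"dp": [-0.002,0.012,-0.01],"rot": [0.003,0.002,-0.067],"grip": 0.085},
    {"dp": [0,0,0],"rot": [0,0,0],"grip": 0.085},
    {"dp": [0,0,0],"rot": [0,0,0],"grip": 0.085}
  ]
}}

```text
clock: 50.22
tcp_pos: [0.5021, -0.0241, 0.1324]
orientation: [-3.089, 0.571, -0.007]
contact_force: [0.2, 0.3, -0.1]
grip_width: 0.0854
```

```bash
python3 go.py .501 -.009 .07 -20.3
```

```text
dp [-0.0011  0.0151 -0.0624] rot [0.0001 0.0045 0.011 ] yaw -20.9 tiltz [ 0.004 -0.    -1.   ] F [ 0.2  0.3 -0.1] w 0.0854 j [-0.78  0.45  0.89  2.1  -0.49  0.81  0.05]
```

Emit:
{"fn": "send_rows", "kwargs": {
  "motion": [
    {"dp": [-0.0011,0.0151,0],"rot": [0,0.0045,0.011],"grip": 0.085},
    {"dp": [0,0,0],"rot": [0,0,0],"grip": 0.085},
    {"dp": [0,0,-0.014],"rot": [0,0,0],"grip": 0.085},
    {"dp": [0,0,-0.014],"rot": [0,0,0],"grip": 0.085},
    {"dp": [0,0,-0.014],"rot": [0,0,0],"grip": 0.085},
    {"dp": [0,0,-0.014],"rot": [0,0,0],"grip": 0.085},
    {"dp": [0,0,0],"rot": [0,0,0],"grip": 0.085},
    {"dp": [0,0,0],"rot": [0,0,0],"grip": 0.085}
  ]
}}

```text
clock: 51.22
tcp_pos: [0.5008, -0.0099, 0.0724]
orientation: [3.092, -0.553, -0.001]
contact_force: [-0.5, -0.3, 0.3]
grip_width: 0.0852
```

```bash
python3 go.py .501 -.009 .015 -20.3
```

```text
dp [ 0.0002  0.0009 -0.0574] rot [ 0.0004 -0.0006 -0.0003] yaw -20.3 tiltz [-0.001 -0.    -1.   ] F [-0.5 -0.3  0.3] w 0.0852 j [-0.71  0.54  0.78  2.13 -0.6   0.7   0.12]
```

Emit:
{"fn": "send_rows", "kwargs": {
  "motion": [
    {"dp": [0,0.0009,-0.012],"rot": [0,0,0],"grip": 0.085},
    {"dp": [0,0,-0.013],"rot": [0,0,0],"grip": 0.085},
    {"dp": [0,0,-0.013],"rot": [0,0,0],"grip": 0.085},
    {"dp": [0,0,-0.011],"rot": [0,0,0],"grip": 0.085},
    {"dp": [0,0,-0.005],"rot": [0,0,0],"grip": 0.085},
    {"dp": [0,0,0],"rot": [0,0,0],"grip": 0.085},
    {"dp": [0,0,0],"rot": [0,0,0],"grip": 0.085}
  ]
}}

```text
clock: 52.1
tcp_pos: [0.5012, -0.0089, 0.0148]
orientation: [3.092, -0.553, 0.0]
contact_force: [-0.4, -0.4, -0.4]
grip_width: 0.0851
```

```bash
python3 go.py .501 -.009 .015 -20.3
```

```text
dp [-0.0002 -0.0001  0.0002] rot [ 0.0002  0.0002 -0.0004] yaw -20.3 tiltz [ 0. -0. -1.] F [-0.4 -0.4 -0.4] w 0.0851 j [-0.62  0.63  0.66  2.15 -0.71  0.59  0.21]
```

Emit:
{"fn": "send_rows", "kwargs": {
  "motion": [
    {"dp": [0,0,0],"rot": [0,0,0],"grip": 0.055},
    {"dp": [0,0,0],"rot": [0,0,0],"grip": 0.05},
    {"dp": [0,0,0],"rot": [0,0,0],"grip": 0.038},
    {"dp": [0,0,0],"rot": [0,0,0],"grip": 0.038},
    {"dp": [0,0,0],"rot": [0,0,0],"grip": 0.038},
    {"dp": [0,0,0],"rot": [0,0,0],"grip": 0.038},
    {"dp": [0,0,0],"rot": [0,0,0],"grip": 0.038}
  ]
}}

```text
clock: 52.98
tcp_pos: [0.5018, -0.0087, 0.0157]
orientation: [-3.092, 0.553, -0.003]
contact_force: [-0.1, 0.1, 0.2]
grip_width: 0.0444
```

```bash
python3 go.py .501 -.009 .015 -20.3
```

```text
dp [-0.0008 -0.0003 -0.0007] rot [-0.0001  0.0018 -0.0006] yaw -20.3 tiltz [ 0.002  0.    -1.   ] F [-0.1  0.1  0.2] w 0.0444 j [-0.62  0.63  0.66  2.15 -0.71  0.59  0.21]
```

Emit:
{"fn": "send_rows", "kwargs": {
  "motion": [
    {"dp": [0,0,0.01],"rot": [0,0,0],"grip": 0.038},
    {"dp": [0,0,0.02],"rot": [0,0,0],"grip": 0.038},
    {"dp": [0,0,0.03],"rot": [0,0,0],"grip": 0.038},
    {"dp": [0,0,0.03],"rot": [0,0,0],"grip": 0.038},
    {"dp": [-0.003,-0.01,0.015],"rot": [0,0,0],"grip": 0.038},
    {"dp": [-0.006,-0.024,0],"rot": [0,0,0],"grip": 0.038},
    {"dp": [-0.006,-0.024,0],"rot": [0,0,0],"grip": 0.038},
    {"dp": [-0.006,-0.024,0],"rot": [0,0,0.02],"grip": 0.038},
    {"dp": [-0.006,-0.024,0],"rot": [0,0,0.02],"grip": 0.038},
    {"dp": [-0.006,-0.024,0],"rot": [0,0,0.02],"grip": 0.038},
    {"dp": [-0.006,-0.024,0],"rot": [0,0,0.02],"grip": 0.038},
    {"dp": [-0.006,-0.024,0],"rot": [0,0,0.02],"grip": 0.038},
    {"dp": [-0.006,-0.024,0],"rot": [0,0,0.02],"grip": 0.038},
    {"dp": [-0.006,-0.024,0],"rot": [0,0,0],"grip": 0.038},
    {"dp": [-0.006,-0.024,0],"rot": [0,0,0],"grip": 0.038},
    {"dp": [-0.006,-0.024,0],"rot": [0,0,0],"grip": 0.038},
    {"dp": [-0.004,-0.018,0],"rot": [0,0,0],"grip": 0.038},
    {"dp": [-0.003,-0.01,0],"rot": [0,0,0],"grip": 0.038},
    {"dp": [0,0,0],"rot": [0,0,0],"grip": 0.038},
    {"dp": [0,0,0],"rot": [0,0,0],"grip": 0.038}
  ]
}}

```text
clock: 55.48
tcp_pos: [0.4102, -0.3254, 0.1247]
orientation: [-3.118, 0.371, 0.011]
contact_force: [0.1, -0.3, -2.3]
grip_width: 0.0448
```

```bash
python3 go.py .4225 -.3295 .07 -13.5; python3 - <<'E'
import cv2
from m import *
class F(dict):pass
f=imaging.grab_frame('top');g=imaging.grab_frame('side')
t=cv2.imread('pics/top1.png')[:,:,::-1];s=cv2.imread('pics/side1.png')[:,:,::-1]
for n,fr,im,roi,pr in(('top',f,t,(372,265,460,375),(385,322,435,362)),('side',g,s,(255,320,375,410),(268,342,312,398))):
    H=cv2.cvtColor(np.ascontiguousarray(im),cv2.COLOR_RGB2HSV).astype(int)
    for lab,m,r,L in(('mat',~((H[...,0]<25)&(H[...,1]>60))&((H[...,2]<75)|(H[...,1]<60)),roi,(.1,.065)),('pale',(H[...,1]<60)&(H[...,2]>95),pr,(.0265,.0415))):
        x0,y0,x1,y1=r;z=np.zeros(m.shape,np.uint8);z[y0:y1,x0:x1]=m[y0:y1,x0:x1]
        c=max(cv2.findContours(z,0,1)[0],key=cv2.contourArea);c=cv2.convexHull(c)
        P=onz(fr,c.reshape(-1,2),.004)[:,:2].astype(np.float32)*1000
        R=cv2.minAreaRect(P);print(n,lab,np.round(R[0],1),np.round(R[1],1),round(R[2],1))
E
```

```text
dp [ 0.0123 -0.0041 -0.0547] rot [-0.0025 -0.0068  0.0012] yaw -13.6 tiltz [-0.007  0.002 -1.   ] F [ 0.1 -0.3 -2.3] w 0.0448 j [-0.08  0.48  0.82  2.05 -0.48  0.82  0.78]
top mat [ 472.9 -341.1] [127.1 196.7] 76.8
top pale [ 422.7 -329.6] [82.3 53.2] 76.8
side mat [ 472.8 -344.4] [127.2 196.4] 76.8
side pale [ 422.9 -331.4] [88.6 58.2] 76.7
```

Both views agree: mat yaw -13.2°, pale patch at (.4228, -.330).

Emit:
{"fn": "send_rows", "kwargs": {
  "motion": [
    {"dp": [0.0126,-0.0046,0],"rot": [-0.0025,-0.0068,0.006],"grip": 0.038},
    {"dp": [0,0,0],"rot": [0,0,0],"grip": 0.038},
    {"dp": [0,0,-0.013],"rot": [0,0,0],"grip": 0.038},
    {"dp": [0,0,-0.013],"rot": [0,0,0],"grip": 0.038},
    {"dp": [0,0,-0.013],"rot": [0,0,0],"grip": 0.038},
    {"dp": [0,0,-0.013],"rot": [0,0,0],"grip": 0.038},
    {"dp": [0,0,0],"rot": [0,0,0],"grip": 0.038},
    {"dp": [0,0,0],"rot": [0,0,0],"grip": 0.038}
  ]
}}

```text
clock: 56.58
tcp_pos: [0.4239, -0.3284, 0.0678]
orientation: [-3.12, 0.356, 0.003]
contact_force: [-0.0, -0.5, -1.0]
grip_width: 0.0445
```

```bash
python3 go.py .4228 -.330 .0115 -13.2; python3 - <<'E'
from h import *
g=imaging.grab_frame('side');f=imaging.grab_frame('top')
a=np.hstack([cv2.resize(x,(400,400),interpolation=cv2.INTER_CUBIC) for x in(f['img'][275:375,365:465],g['img'][310:410,260:360])])
cv2.imwrite('pics/p5.png',a[:,:,::-1])
E
```

```text
dp [-0.0011 -0.0016 -0.0563] rot [-0.0011 -0.0015 -0.0029] yaw -13.0 tiltz [-0.002  0.001 -1.   ] F [-0.  -0.5 -1. ] w 0.0445 j [-0.    0.58  0.72  2.05 -0.58  0.72  0.86]
```

View pics/p5.png

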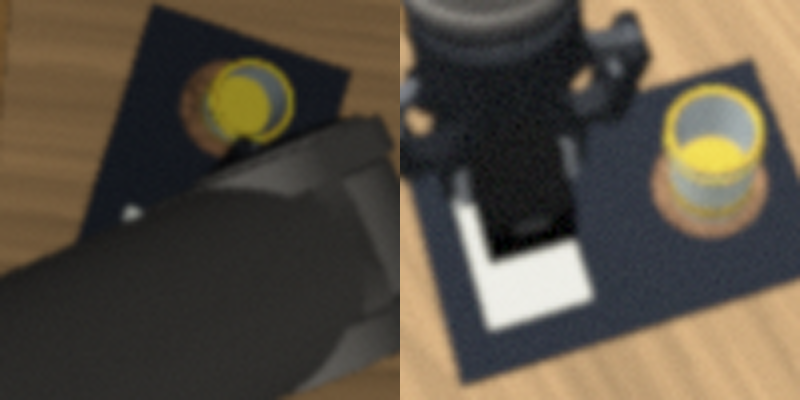

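The box hangs aligned over the pale patch (535,270), and yellow stands on the cork (715,190). I'll keep lowering.

Emit:
{"fn": "send_rows", "kwargs": {
  "motion": [
    {"dp": [-0.0011,-0.0016,0],"rot": [-0.001,-0.0015,-0.003],"grip": 0.038},
    {"dp": [0,0,0],"rot": [0,0,0],"grip": 0.038},
    {"dp": [0,0,-0.012],"rot": [0,0,0],"grip": 0.038},
    {"dp": [0,0,-0.013],"rot": [0,0,0],"grip": 0.038},
    {"dp": [0,0,-0.013],"rot": [0,0,0],"grip": 0.038},
    {"dp": [0,0,-0.006],"rot": [0,0,0],"grip": 0.038},
    {"dp": [0,0,0],"rot": [0,0,0],"grip": 0.038},
    {"dp": [0,0,0],"rot": [0,0,0],"grip": 0.038}
  ]
}}

```text
clock: 57.68
tcp_pos: [0.423, -0.3301, 0.0209]
orientation: [-3.121, 0.361, -0.001]
contact_force: [1.0, 0.4, -0.8]
grip_width: 0.0448
```

```bash
python3 go.py .4228 -.330 .0115 -13.2
```

```text
dp [-0.0002  0.0001 -0.0094] rot [-0.      0.0008  0.    ] yaw -13.2 tiltz [ 0.001  0.    -1.   ] F [ 1.   0.4 -0.8] w 0.0448 j [ 0.06  0.65  0.64  2.07 -0.66  0.63  0.92]
```

Emit:
{"fn": "send_rows", "kwargs": {
  "motion": [
    {"dp": [0,0,-0.004],"rot": [0,0,0],"grip": 0.038},
    {"dp": [0,0,-0.003],"rot": [0,0,0],"grip": 0.038},
    {"dp": [0,0,-0.001],"rot": [0,0,0],"grip": 0.038},
    {"dp": [0,0,-0.001],"rot": [0,0,0],"grip": 0.038},
    {"dp": [0,0,-0.001],"rot": [0,0,0],"grip": 0.038}
  ]
}}

```text
clock: 58.3
tcp_pos: [0.4236, -0.3304, 0.0116]
orientation: [-3.121, 0.361, -0.004]
contact_force: [-2.9, 4.5, 17.5]
grip_width: 0.0444
```

Emit:
{"fn": "send_rows", "kwargs": {
  "motion": [
    {"dp": [0,0,0],"rot": [0,0,0],"grip": 0.05},
    {"dp": [0,0,0],"rot": [0,0,0],"grip": 0.058},
    {"dp": [0,0,0],"rot": [0,0,0],"grip": 0.068},
    {"dp": [0,0,0],"rot": [0,0,0],"grip": 0.08},
    {"dp": [0,0,0.015],"rot": [0,0,0],"grip": 0.085},
    {"dp": [0,0,0.03],"rot": [0,0,0],"grip": 0.085},
    {"dp": [0,0,0.04],"rot": [0,0,0],"grip": 0.085},
    {"dp": [0,0,0.04],"rot": [0,0,0],"grip": 0.085},
    {"dp": [0.004,0.03,0.03],"rot": [0,0,0],"grip": 0.085},
    {"dp": [0.004,0.03,0.03],"rot": [0,0,0],"grip": 0.085},
    {"dp": [0.004,0.03,0.02],"rot": [0,0,0],"grip": 0.085},
    {"dp": [0.004,0.03,0.01],"rot": [0,0,0],"grip": 0.085},
    {"dp": [0.004,0.03,0],"rot": [0,0,0],"grip": 0.085},
    {"dp": [0.004,0.03,0],"rot": [0,0,0],"grip": 0.085},
    {"dp": [0.004,0.03,0],"rot": [0,0,0],"grip": 0.085},
    {"dp": [0.004,0.03,0],"rot": [0,0,0],"grip": 0.085},
    {"dp": [0.004,0.03,0],"rot": [0,0,0],"grip": 0.085},
    {"dp": [0.004,0.03,0],"rot": [0,0,0],"grip": 0.085},
    {"dp": [0,0,0],"rot": [0,0,0],"grip": 0.085},
    {"dp": [0,0,0],"rot": [0,0,0],"grip": 0.085}
  ]
}}

```text
clock: 60.8
tcp_pos: [0.4605, -0.0262, 0.2443]
orientation: [-3.111, 0.379, -0.016]
contact_force: [-0.2, -0.4, 0.4]
grip_width: 0.0851
```

```bash
python3 - <<'E'
from m import *
g=imaging.grab_frame('side');f=imaging.grab_frame('top')
for n,F,roi in(('top',f,(372,265,460,375)),('side',g,(255,320,375,410))):
    c=blobs(masks(F['img'])['black'],roi,60)
    if c:
        P=onz(F,c[0].reshape(-1,2),.044)[:,:2].astype(np.float32)*1000;R=cv2.minAreaRect(P);print(n,np.round(R[0],1),np.round(R[1],1),round(R[2],1))
a=np.hstack([cv2.resize(x,(400,400),interpolation=cv2.INTER_CUBIC) for x in(f['img'][275:375,365:465],g['img'][310:410,260:360])])
b=np.hstack([cv2.resize(f['img'],(400,300),interpolation=cv2.INTER_AREA)[:200],cv2.resize(g['img'][80:200,150:310],(400,300),interpolation=cv2.INTER_CUBIC)[50:250]])
b=np.hstack([cv2.resize(f['img'][200:330,70:220],(400,200),interpolation=cv2.INTER_CUBIC),cv2.resize(g['img'][70:200,150:410],(400,200),interpolation=cv2.INTER_CUBIC)])
cv2.imwrite('pics/p6.png',np.vstack([a,b])[:,:,::-1])
save(g,'side9.png')
print(get_obs()['tcp_pos'],get_obs()['clock'])
E
```

```text
top [ 425.8 -331.7] [78.5 47.5] 75.8
side [ 422.4 -339.7] [82.  40.1] 76.6
[ 0.46054812 -0.02632329  0.24423271] 60.9
```

View pics/p6.png

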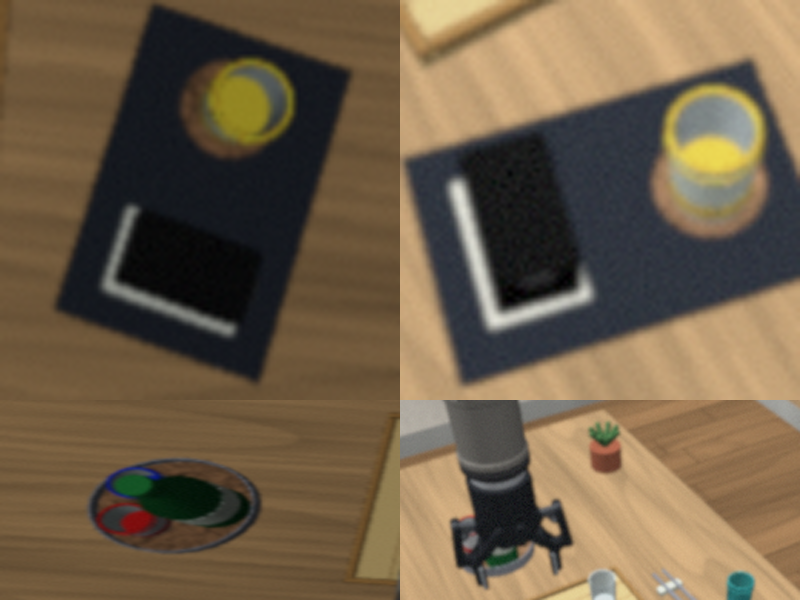

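Everything looks upright and aligned. I'll measure the pale margins around the box by integrating intensity profiles.

```bash
python3 - <<'E'
from h import *
f=imaging.grab_frame('top');g=imaging.grab_frame('side')
th=np.radians(-13.2);ex=np.array([np.cos(th),np.sin(th)]);ey=np.array([-ex[1],ex[0]])
c0=np.array([.4228,-.330])
t1=cv2.imread('pics/top1.png')[:,:,::-1];s1=cv2.imread('pics/side1.png')[:,:,::-1]
def samp(F,im,P):
    p=proj(F,np.c_[P,np.full(len(P),.004)]).astype(np.float32)
    return cv2.remap(np.ascontiguousarray(im).mean(2).astype(np.float32),p[:,0].reshape(1,-1),p[:,1].reshape(1,-1),cv2.INTER_LINEAR)[0]
s=np.arange(.022,.054,.0005)
for n,F,old in(('top',f,t1),('side',g,s1)):
    W=samp(F,old,c0[None]+np.zeros((1,2)))[0]
    for lab,d,o,h,off in(('+y',ey,ex,.0415,(-.012,.012)),('-y',-ey,ex,.0415,(-.012,.012)),('-x',-ex,ey,.0265,(-.025,.025))):
        ss=s if h>.03 else s-.014
        prof=np.mean([samp(F,F['img'],c0+np.outer(ss,d)+o*k) for k in np.linspace(*off,7)],0)
        ref=np.mean([samp(F,old,c0+np.outer(ss,d)+o*k) for k in np.linspace(*off,7)],0)
        b=prof[-4:].mean();i=prof.argmin() if 0 else None
        # left black level = prof[0]; edges: outer from reference half level
        outer=ss[np.argmin(abs(ref-(W+b)/2))]
        k=np.clip((prof-prof[0])/(W-prof[0]),0,None); k2=np.where(ss<=ss[prof.argmax()],k,np.clip((prof-b)/(W-b),0,None))
        print(n,lab,'outer',outer.round(4),'width',(k2.sum()*.0005).round(4),'peak',(prof.max()/W).round(2))
E
```

```text
top +y outer 0.042 width 0.0062 peak 0.83
top -y outer 0.0415 width 0.0006 peak 0.17
top -x outer 0.0275 width 0.0071 peak 0.89
side +y outer 0.0415 width 0.0 peak 0.14
side -y outer 0.044 width 0.0068 peak 0.85
side -x outer 0.027 width 0.0078 peak 0.92
```

Emit:
{"fn": "send_rows", "kwargs": {
  "motion": [
    {"dp": [0,-0.02,0.02],"rot": [0,0,0],"grip": 0.085},
    {"dp": [0,-0.03,0.02],"rot": [0,0,0],"grip": 0.085},
    {"dp": [0,-0.03,0.02],"rot": [0,0,0],"grip": 0.085},
    {"dp": [0,-0.03,0.02],"rot": [0,0,0],"grip": 0.085},
    {"dp": [0,-0.03,0],"rot": [0,0,0],"grip": 0.085},
    {"dp": [0,-0.02,0],"rot": [0,0,0],"grip": 0.085},
    {"dp": [0,0,0],"rot": [0,0,0],"grip": 0.085},
    {"dp": [0,0,0],"rot": [0,0,0],"grip": 0.085}
  ]
}}

```text
clock: 62.0
tcp_pos: [0.4575, -0.1958, 0.3267]
orientation: [-3.11, 0.394, -0.015]
contact_force: [0.3, 0.5, 0.0]
grip_width: 0.0847
```

```bash
python3 - <<'E'
from h import *
f=imaging.grab_frame('top');g=imaging.grab_frame('side')
a=np.hstack([cv2.resize(f['img'][150:350,60:400],(400,235),interpolation=cv2.INTER_CUBIC),cv2.resize(g['img'][80:200,150:354],(400,235),interpolation=cv2.INTER_CUBIC)])
b=np.hstack([cv2.resize(x,(400,320),interpolation=cv2.INTER_CUBIC) for x in(f['img'][225:310,90:196],g['img'][80:200,140:290])])
cv2.imwrite('pics/p7.png',np.vstack([a,b])[:,:,::-1])
E
```

```text
(no output)
```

View pics/p7.png

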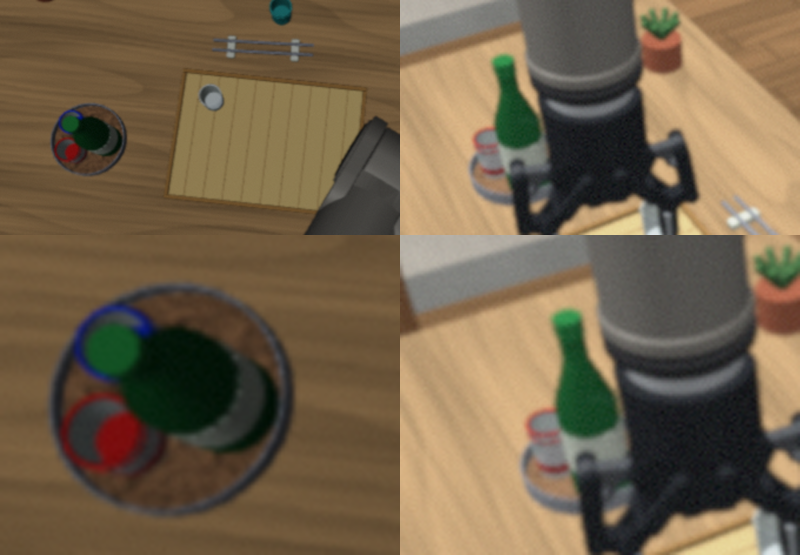

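Bottle, red and blue stand upright inside the caddy. The plain glass and chopsticks haven't moved. Handing in.

```bash
python3 -c "
from bench import hand_in
print(hand_in())"
```

```text
the job is handed in; nothing more can be done
None
```

The job is handed in at about 62 s of the 138 s allowed. All five things are in place, and nothing was knocked over or dropped.

- **Caddy:** The red glass, then the blue glass, then the bottle went onto the floor, in a triangle with gaps of roughly 7–10 mm. I set the bottle down last so the gripper's body would not hit its shoulder. All three met the floor at the expected height, and the last pictures show them upright inside the rim.
- **Mat:** The yellow glass stands about 3 mm from the centre of the cork patch. The box lies on the pale patch, lined up to about 1°, and looks about 1 mm off centre.
- **Left alone:** The plain glass and the chopsticks look unmoved, and I did not touch the turquoise glass or the purple mat.

**Checks that disagreed:**
- In the caddy, the coloured discs measured about 9 mm off in y. The near walls partly hide them there, so I trusted the gripper's release positions instead.
- The raw side-view fit of the box put it about 9 mm off. The pale margins showed it centred, though those margins measured about 2.5 mm too wide from blur.
- In the last side view the gripper hid the blue glass and part of the caddy, so that check rests on the top view and an earlier side view.

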